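Tip a plate cassette over the step of its turning rest

ROBOT

A 7-joint arm with a two-finger parallel gripper is mounted at the origin on a cart in front of the work surface, level with it; the furniture and walls round the work are solid. World frame = base frame: x ahead of the robot, y to its left, z up, the work surface at z = 0. Lengths are in m, angles in degrees, forces in N, time in s.
With the tool pointing down it reaches from about 0.425 to 0.925 m from the base axis. Payload 6.8 kg.
Tool frame: the origin (TCP) lies on the mounting face of the last link; the fingertips stand 182 mm ahead of it and the grasp point (between the pads) lies 163 mm ahead of it; z points along the fingers, y is the direction in which the jaws open and shut (so a half turn about z gives the same grasp; the last joint's range is limited). The gripper opens to 88 mm and grips with 3 to 60 N. Pads are 20 mm wide; open, the fingers measure 115 mm over their backs; the gripper's body (75 mm by 178 mm) begins 61 mm behind the grasp point.
Start: joints at [66.343, 27.33, 1.283, 89.118, -0.659, 63.558, -4.761], TCP at [0.203, -0.644, 0.405] pointing down, gripper open.
Joint ranges: [-169.35, 169.35], [-19.33, 120.38], [-80.79, 83.38], [13.8, 139.57], [-78.32, 258.32], [9.67, 109.79], [-169.56, 169.56]. Speed limits (degrees/s): [136.94, 136.94, 180, 180, 180, 180, 180].

INTERFACE

Orientations are given as [roll, pitch, yaw] about the fixed x, y, z axes, in that order (R = Rz(yaw) Ry(pitch) Rx(roll)).
In Python, from bench import env gives the robot as it stands. The module is installed in compiled form; this text tells all that it offers.
- The arm moves only by the tool move_arm, never from a script. Its argument "steps" is a list of rows, each a list of 3 entries, a list of its own where there are three numbers: the shift along the tool's x, y, z each as a share of 3 cm, from -1 to 1, then the turn, a rotation vector about the tool's x, y, z each as a share of 0.12 rad, from -1 to 1, then the opening in per cent of the stroke, from 0 (shut) to 100 (fully open). In form: [[[dx, dy, dz], [rx, ry, rz], jaw], ...]. A call has 1 to 12 rows; each row shifts and turns the commanded pose from where the row before left it, along the tool's axes as they then stand; what a row does not reach is not made up. A row lasts 1/12 s, in which the tool goes at most 41.7 mm and 7.16 degrees, less where a joint would pass 70% of its speed; a pose out of reach is approached as far as the arm can. A call with a number of a shift or a turn outside -1 to 1 is refused whole. A call with a gripper value outside its range is refused whole. The fingers move at their own pace and stop on an object; "newtons" is the grip in N (left out, the last holds). Time passes only in rows, so rows that do not move let the fingers close. It gives the time, the measured TCP pose, the force and the opening at its end, in the units of the state.
- env.observe(): the state, without advancing time (a new reading comes with each control period).
- env.capture(name): name is "scene" or "top"; returns the picture (420x560x3 uint8, red, green, blue); there is no depth.
- env.get_calibration(name): a dict with "camera_matrix" (3x3 intrinsics, pixels), "dist" ([k1, k2, p1, p2, k3] as OpenCV has them; the pictures are not rectified), "rvec" (rotation vector, rad) and "tvec" (3), from world to camera coordinates, as OpenCV has them. Camera axes: x right, y down, z forward; pixel columns grow to the right and rows downward; lengths in m; the calibration is good to about 2 mm. A picture is of the moment at which its call begins. get_calibration takes no time and is no camera call.
- env.sign_off(): hands the job in, once; it reports no verdict.
The state is a dict: "time": time; "joints": joint angles; "dq": joint speeds; "joint_efforts": joint torques, N m; "position": TCP position; "ee_rot": TCP orientation; "contact_force": force on the tool from outside, world axes, zero at the start; "wrist_torque": the same for the moment, N m; "width": finger opening in m.
Only numpy, scipy, OpenCV 4.12 (cv2) and the standard library are available. Lean on these libraries where they do the work, as an engineer would, in place of code of your own. Each camera call takes 0.05 s, during which the arm holds its last target.

TASK

The flat square plate cassette lies with its glass window down: turn it over without grasping or lifting it off. With the fingertips push it flat up against the step of the low metal turning rest, press its near side towards the step and stroke upwards so that it tips up on its far edge, then push it over so that it comes to lie flat on the rest's deck, window up. Leave everything else on the worktop where it is.

Things in the scene. Friction and masses are not known exactly. Their poses are not given: they have to be found in the camera images.
- cassette: flat square metal plate cassette, 54 x 54 x 8 mm, about 60 g, loose on the worktop on the robot's side of the step. One face is plain with four small screws (up at the start), the other has a recessed glass window with two clips (down at the start). Origin at its centre; its z axis points out of the plain face (up at the start, down when the job is done); x and y run along its sides, x roughly towards the step
- lead_edge (a point): middle of the cassette side that faces the step at the start (27 mm from the centre along its x, half-way through the thickness); it stays low, within about 15 mm of the worktop, while the cassette is tipped over it
- near_edge (a point): middle of the opposite side of the cassette, on the robot's side at the start (27 mm along its -x, half-way through the thickness). Pressed from there against the step with 3 to 10 N, fingertips that then move up drag this side up with them by friction (about 1 N of lift is plenty), and the cassette tips up; near upright it needs only a push towards the rest to fall over
- turning_rest: turning rest: low bare-aluminium deck, 62 mm deep, 64 mm wide, 10 mm high, screwed to the worktop; its front is a plain upright step 10 mm high (2 mm higher than the cassette is thick), and two pins 6 mm thick rise 7 mm from its rear edge, 56 mm behind the step. Origin at the middle of the foot of the step face, on the worktop; x points from the step into the deck (the direction to push, away from the robot and to the left), y along the step to the left, z up
- tweezers: wafer tweezers, steel, 14 x 119 x 10 mm, lying across the strip of worktop on the robot's side of the cassette; bystander
- cap_button: small black round button cap with a collar, 28 mm across, 14 mm high, standing close to the right of the cassette and the step; bystander
- timer: small pale timer with three keys, 46 x 52 x 19 mm, in the far left corner beyond the rest; bystander
- tissue_box: flat white box of lens tissue, 62 x 90 x 16 mm, at the back near the wall; bystander
- brown_bottle: brown bottle with black cap, 37 mm across, 64 mm high, near the robot; bystander
- swabs: clear pot of swabs, 34 mm across, 92 mm high, near the robot; bystander

How it is judged:
By the outcome, as a careful person would: the job done as asked, in the order asked, and still so for the second after the job is handed in, with the robot touching nothing.
It also fails if it takes over 64 s, if anything falls off the work surface, if the arm or the gripper's body presses on something with over 40 N, if the wrist force passes 120 N, or if a joint passes its speed limit or range.

## Working session

There is one attempt and no reset: what is moved stays moved. The work goes in short steps, Python scripts to look and compute and a tool call to move; the robot and the scene stay as the last step left them, time stands still between calls to the robot, and variables do not carry over. Pictures are saved under pics/ and viewed, and the job is handed in when it is done.

Besides the shell and the picture viewer there is one more tool, called after ">>>" as name(argument=value, ...), one argument or row to a line, values as JSON. move_arm: Moves the arm, as the interface text tells. Shift numbers are shares of 3 cm and turn numbers shares of 0.12 rad, none past 1 either way. Its arguments: {"type":"object","properties":{"steps":{"type":"array"},"newtons":{"type":"number"}},"required":["steps"]}

```bash
mkdir -p pics; ls; python3 - <<'E'
from bench import env
import cv2
for n in("scene","top"):
    im=env.capture(n); cv2.imwrite(f"pics/{n}0.png",im[:,:,::-1])
    print(env.get_calibration(n))
print(env.observe())
E
```

```text
pics
{'camera_matrix': array([[546.45740522,   0.        , 279.48855852],
       [  0.        , 546.45740522, 211.15885078],
       [  0.        ,   0.        ,   1.        ]]), 'dist': array([-0.18730648,  0.        ,  0.        ,  0.        ,  0.        ]), 'rvec': array([ 0.53338879, -2.89109899,  0.78779798]), 'tvec': array([0.4559755 , 0.2292198 , 0.83952255])}
{'camera_matrix': array([[501.39220848,   0.        , 287.06200561],
       [  0.        , 501.39220848, 204.22397878],
       [  0.        ,   0.        ,   1.        ]]), 'dist': array([-0.19039701,  0.        ,  0.        ,  0.        ,  0.        ]), 'rvec': array([ 2.12968273, -2.15729373,  0.10650324]), 'tvec': array([-0.04005688,  0.52050019,  1.07528739])}
{'time': 0.1, 'joints': array([66.34204041, 27.37070266,  1.28046722, 89.17003733, -0.65900628,
       63.55974467, -4.76045515]), 'dq': array([ 0.03375907, -0.16777233,  0.0867893 , -0.16303125, -0.0585461 ,
        0.01725882,  0.07895235]), 'joint_efforts': array([ 5.83063476e-03, -5.84086740e+01,  1.54027417e+00, -2.73311913e+01,
       -5.42171637e-02,  1.30430027e-02,  6.24647555e-05]), 'position': array([ 0.20251055, -0.64365414,  0.40380224]), 'ee_rot': array([-1.79907110e+02,  6.78974425e-03,  1.74659499e+01]), 'contact_force': array([0.00051421, 0.09847621, 0.47928402]), 'wrist_torque': array([-1.48624262e-03, -7.90587592e-05,  3.51672872e-02]), 'width': 0.08761483414235649}
```

View pics/scene0.png

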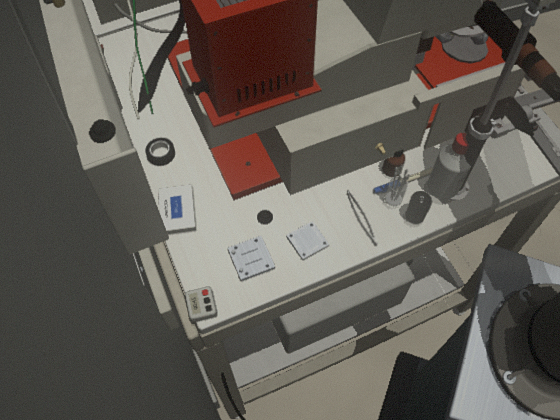

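View pics/top0.png

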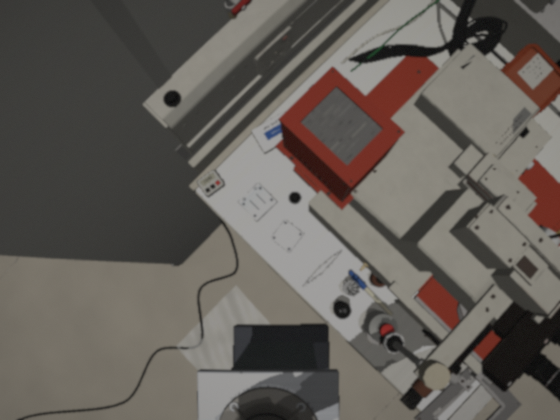

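```bash
cat > h.py <<'E'
import numpy as np, cv2
from bench import env
def cam(n):
    c=env.get_calibration(n); R=cv2.Rodrigues(c['rvec'])[0]; return c,R
def ray(n,uv,z):
    c,R=cam(n); p=cv2.undistortPoints(np.array([[uv]],float),c['camera_matrix'],c['dist'])[0,0]
    d=R.T@np.array([p[0],p[1],1]); o=-R.T@c['tvec']; return o+d*(z-o[2])/d[2]
def proj(n,P):
    c,R=cam(n); return cv2.projectPoints(np.array(P,float).reshape(-1,3),c['rvec'],c['tvec'],c['camera_matrix'],c['dist'])[0].reshape(-1,2)
def crop(im,u,v,w,h,s,f):
    cv2.imwrite(f,cv2.resize(im[v:v+h,u:u+w,::-1],None,fx=s,fy=s,interpolation=cv2.INTER_CUBIC))
E
python3 - <<'E'
from h import *
a=cv2.imread('pics/scene0.png')[:,:,::-1]; b=cv2.imread('pics/top0.png')[:,:,::-1]
crop(a,220,200,160,100,5,'pics/s0c.png'); crop(b,230,170,120,90,6,'pics/t0c.png')
for n in('scene','top'):
    c,R=cam(n); print(n,-R.T@c['tvec'])
print(proj('top',[[0,0,0],[.5,0,0],[.5,-.2,0]]),proj('scene',[[.5,0,0],[.6,0,0]]))
E
```

```text
scene [0.34218697 0.3758954  0.84075217]
top [ 0.38034258 -0.07566476  1.13065571]
[[269.22221413 436.03470223]
 [266.97552515 215.01954807]
 [355.08998156 213.75340986]] [[273.0488452  255.58973903]
 [219.58147609 237.060584  ]]
```

View pics/s0c.png

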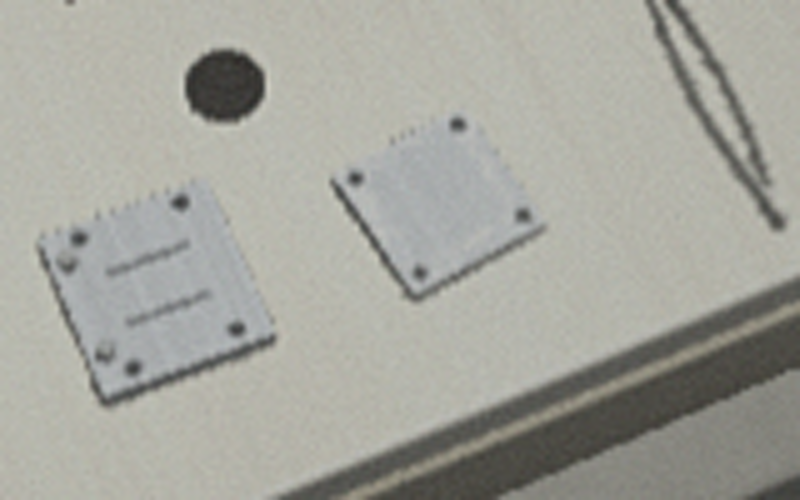

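View pics/t0c.png

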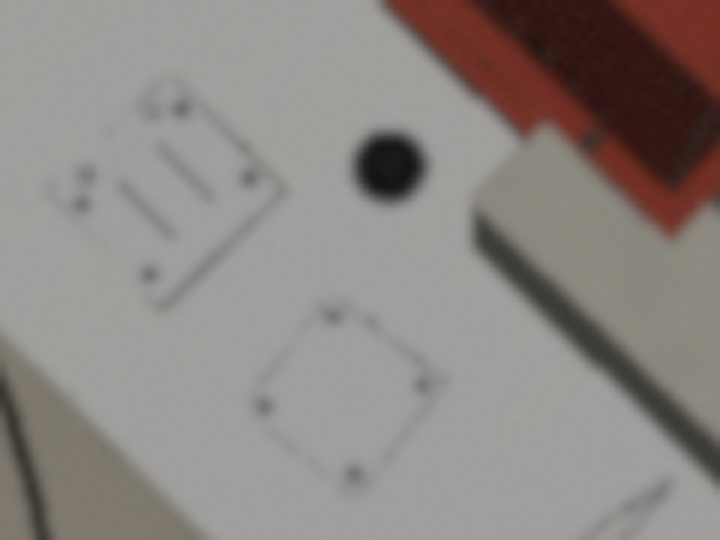

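```bash
python3 - <<'E'
from h import *
def S(x,y): return ((x+.5)/5-.5+220,(y+.5)/5-.5+200)
def T(x,y): return ((x+.5)/6-.5+230,(y+.5)/6-.5+170)
def show(l,n,f,pts,z):
    P=np.array([ray(n,f(*p),z)[:2] for p in pts]); print(l,n); print(P.round(4).tolist(),'c',P.mean(0).round(4))
    for i in range(4):
        d=P[(i+1)%4]-P[i]; print('  ',np.linalg.norm(d).round(4),np.degrees(np.arctan2(d[1],d[0])).round(1))
show('cas','scene',S,[(333,180),(415,293),(545,227),(470,115)],.008)
show('casscrews','scene',S,[(355,178),(420,272),(523,215),(458,124)],.008)
show('rest','scene',S,[(42,240),(103,397),(274,337),(205,180)],.010)
show('casscrews','top',T,[(264,406),(354,474),(423,384),(333,315)],.008)
show('rest','top',T,[(48,190),(163,309),(286,190),(170,76)],.010)
show('restscrews','scene',S,[(79,238),(133,368),(236,328),(180,202)],.010)
show('restscrews','top',T,[(80,203),(149,273),(249,177),(180,107)],.010)
print('cap',ray('scene',S(225,80),.014),ray('top',T(390,165),.014))
for u in [(780,222),(765,180),(650,0)]: print('tw',ray('scene',S(*u),.005))
E
```

```text
cas scene
[[0.4912, -0.0401], [0.4502, -0.0096], [0.417, -0.0489], [0.4555, -0.0813]] c [ 0.4535 -0.045 ]
   0.0511 143.3
   0.0514 -130.2
   0.0503 -40.1
   0.0545 49.0
casscrews scene
[[0.4844, -0.0436], [0.4512, -0.0176], [0.4255, -0.0506], [0.4582, -0.0764]] c [ 0.4548 -0.047 ]
   0.0421 141.9
   0.0418 -127.9
   0.0416 -38.3
   0.042 51.4
rest scene
[[0.5752, 0.0179], [0.5332, 0.0639], [0.4884, 0.0234], [0.532, -0.0234]] c [0.5322 0.0204]
   0.0623 132.4
   0.0604 -137.9
   0.064 -47.0
   0.0598 43.7
casscrews top
[[0.4488, -0.015], [0.423, -0.0484], [0.4563, -0.0746], [0.4826, -0.0412]] c [ 0.4527 -0.0448]
   0.0422 -127.7
   0.0423 -38.2
   0.0425 51.7
   0.0428 142.3
rest top
[[0.5312, 0.0659], [0.4855, 0.0225], [0.5299, -0.0241], [0.5741, 0.0195]] c [0.5302 0.021 ]
   0.063 -136.4
   0.0643 -46.4
   0.0621 44.6
   0.0632 132.7
restscrews scene
[[0.5637, 0.0126], [0.528, 0.0506], [0.5014, 0.0248], [0.5368, -0.0125]] c [0.5325 0.0189]
   0.0522 133.3
   0.037 -135.8
   0.0514 -46.5
   0.0368 43.0
restscrews top
[[0.5261, 0.0537], [0.4992, 0.0277], [0.535, -0.0102], [0.5621, 0.0158]] c [0.5306 0.0218]
   0.0374 -135.9
   0.0521 -46.6
   0.0375 43.7
   0.0524 133.5
cap [ 0.53930608 -0.06071784  0.014     ] [ 0.53820535 -0.06337778  0.014     ]
tw [ 0.34173735 -0.08098063  0.005     ]
tw [ 0.35120415 -0.09493651  0.005     ]
tw [ 0.41065949 -0.15095017  0.005     ]
```

```bash
python3 - <<'E'
from h import *
a=cv2.imread('pics/scene0.png')[:,:,::-1]; b=cv2.imread('pics/top0.png')[:,:,::-1]
crop(a,340,0,220,220,3,'pics/s0d.png'); crop(b,300,200,260,220,3,'pics/t0d.png')
print(proj('top',[[.203,-.644,.405],[.203,-.644,.223]]),proj('scene',[[.203,-.644,.405],[.203,-.644,.223]]))
E
```

```text
[[647.0443836  362.12536811]
 [594.55781652 349.77767231]] [[555.87727536 -99.53983886]
 [529.21888614 -22.80525595]]
```

View pics/s0d.png

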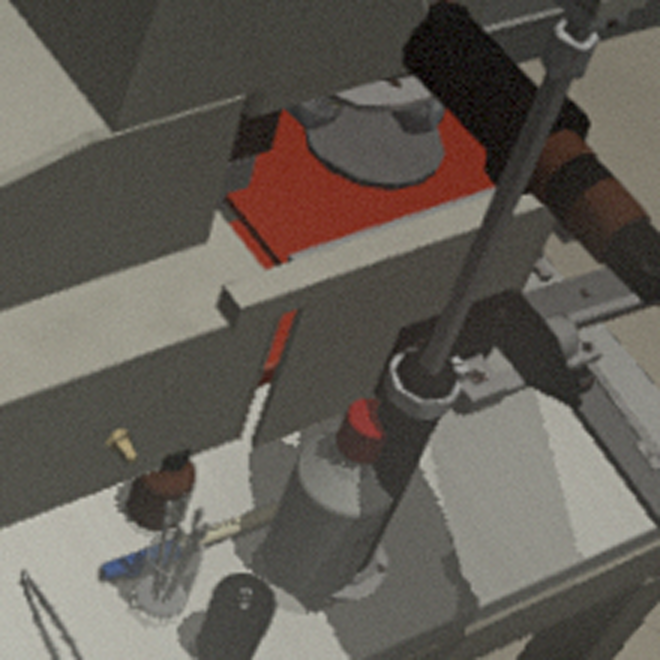

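View pics/t0d.png

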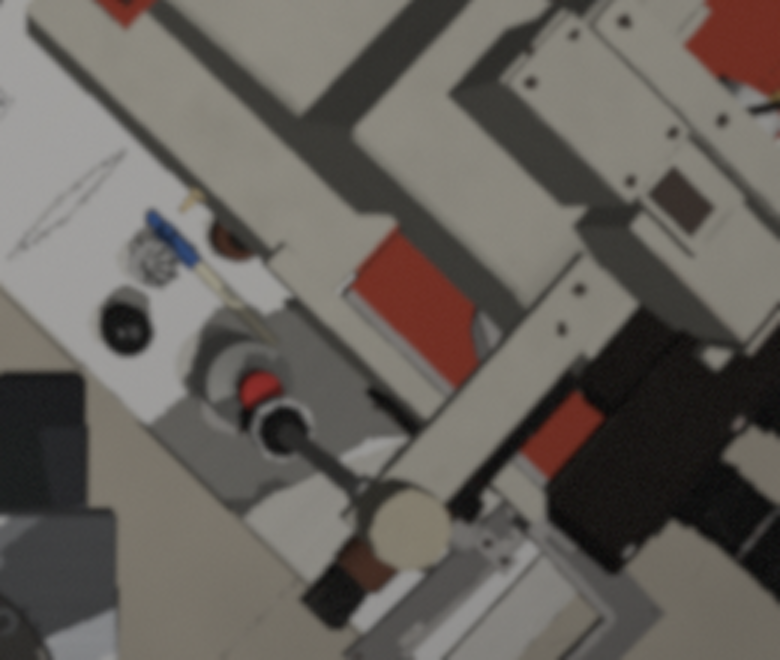

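```bash
cat >> h.py <<'E'
def tri(us,ut):
    A=[];b=[]
    M=[]
    for n,uv in(('scene',us),('top',ut)):
        c,R=cam(n); p=cv2.undistortPoints(np.array([[uv]],float),c['camera_matrix'],c['dist'])[0,0]
        d=R.T@np.array([p[0],p[1],1]); d/=np.linalg.norm(d); o=-R.T@c['tvec']
        Q=np.eye(3)-np.outer(d,d); A.append(Q); b.append(Q@o)
    x=np.linalg.lstsq(np.vstack(A),np.hstack(b),rcond=None); return x[0].round(3),x[1]
E
python3 - <<'E'
from h import *
print('polebase',tri((481,127),(393.3,342.7)))
print('polering',tri((531.7,13),(421.7,363)))
s=lambda x,y:(340+x/3,y/3); t=lambda x,y:(300+x/3,200+y/3)
print('redcap',tri(s(360,430),t(262,388)))
print('blackcap bottle',tri(s(245,597),t(127,325)))
print('blockstep',tri(s(228,290),t(272,262)))
print('block left top corner',tri((277,128),(230+478/6,170+190/6)))
print('block upper-left back',tri((355,90),(230+545/6,170+125/6)))
print('brown',tri(s(175,458),t(232,238)))
print('yellow',tri(s(122,435),t(192,200)))
print('tan disc at h:',[ray('top',(437,375),z).round(3) for z in(.2,.4,.6)])
E
```

```text
polebase (array([ 0.237, -0.247,  0.18 ]), array([1.9882826e-06]))
polering (array([ 0.239, -0.246,  0.414]), array([4.5113566e-06]))
redcap (array([ 0.257, -0.245,  0.13 ]), array([6.24436832e-06]))
blackcap bottle (array([ 0.292, -0.162,  0.06 ]), array([1.94206042e-06]))
blockstep (array([ 0.346, -0.238,  0.213]), array([4.61570263e-05]))
block left top corner (array([ 0.512, -0.09 ,  0.229]), array([0.00034924]))
block upper-left back (array([ 0.464, -0.109,  0.331]), array([0.00295848]))
brown (array([ 0.353, -0.236,  0.068]), array([2.27768478e-11]))
yellow (array([ 0.382, -0.202,  0.117]), array([7.9920242e-06]))
tan disc at h: [array([ 0.175, -0.326,  0.2  ]), array([ 0.219, -0.272,  0.4  ]), array([ 0.263, -0.218,  0.6  ])]
```

```bash
cat >> h.py <<'E'
O=np.array([.5089,-.0007]); YAW=np.radians(43.7); ex=np.array([np.cos(YAW),np.sin(YAW)]); ey=np.array([-ex[1],ex[0]])
def rf(p): p=np.asarray(p)[:2]-O; return (np.array([p@ex,p@ey])*1000).round(1)
E
python3 - <<'E'
from h import *
a=cv2.imread('pics/scene0.png')[:,:,::-1]; b=cv2.imread('pics/top0.png')[:,:,::-1]
crop(a,150,0,300,220,2.6,'pics/s0e.png'); crop(b,240,60,200,200,3,'pics/t0e.png')
for u in((290,192),): print(rf(ray('scene',u,0)))
for u in((309,210),(341,248)): print(rf(ray('top',u,0)),rf(ray('top',u,.2)))
E
```

```text
[ -83.5 -100.2]
[-64.7 -69.4] [-78.8 -51. ]
[-176.5  -60.3] [-170.9  -43.5]
```

View pics/s0e.png

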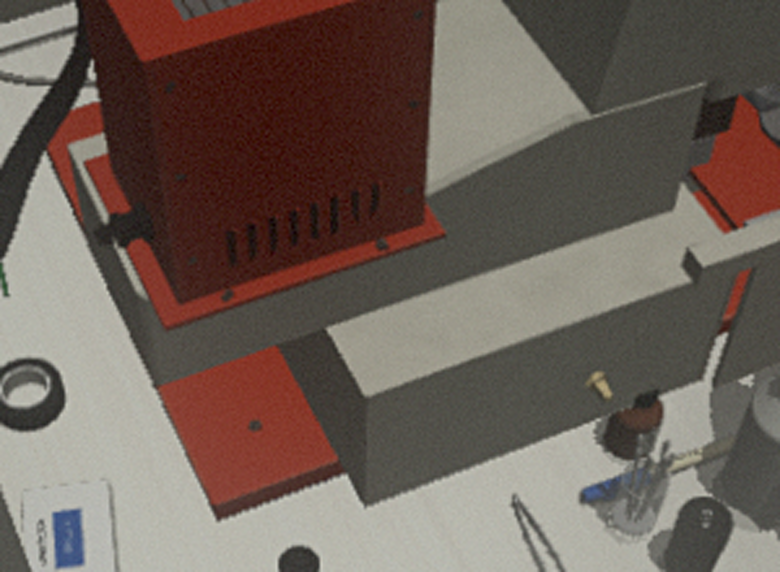

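View pics/t0e.png

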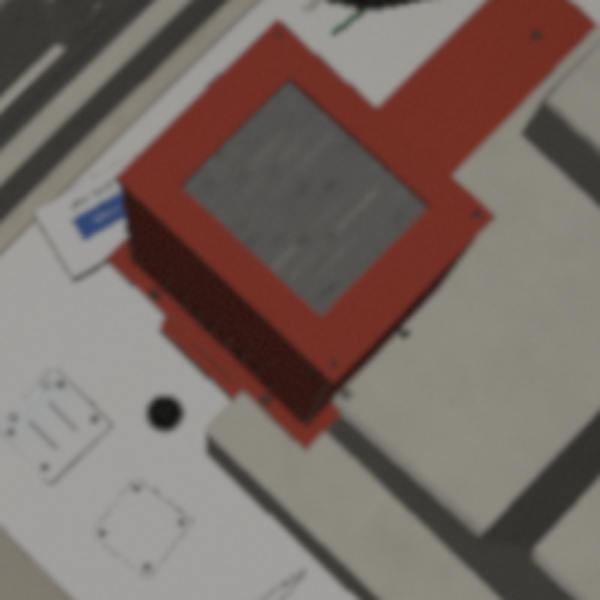

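```bash
python3 - <<'E'
from h import *
for l,s,t in (('front top',(290.4,152),(309,205.7)),('front bot',(290.4,194),(309.3,211.7)),('back top',(276,126),(321,191)),
 ('redbox bottom-front corner',(150+170/2.6,300/2.6),(240+310/3,60+420/3)),('redbox top-front-left?',(150+150/2.6,62/2.6),(240+122/3,60+180/3)),
 ('redbox front right top',(150+437/2.6,0),(240+335/3,60+378/3))):
    x=tri(s,t); print(l,x,rf(x[0]))
E
```

```text
front top (array([ 0.502, -0.092,  0.177]), array([2.52598361e-05])) [-68.1 -61.2]
front bot (array([ 0.502, -0.095,  0.054]), array([8.99053088e-06])) [-70.1 -63.4]
back top (array([ 0.53 , -0.114,  0.2  ]), array([9.74826943e-05])) [-63.  -96.5]
redbox bottom-front corner (array([ 0.568, -0.127,  0.198]), array([0.00948456])) [ -44.5 -132.1]
redbox top-front-left? (array([ 0.592, -0.049,  0.431]), array([1.70454933e-07])) [ 26.7 -92.3]
redbox front right top (array([ 0.495, -0.15 ,  0.418]), array([9.09511874e-07])) [-113.2  -98.3]
```

>>> move_arm(
  steps=[
    [[0, 0, -1], [0, 0, 0], 0],
    [[0, 0, -1], [0, 0, 0], 0],
    [[0, 0, -1], [0, 0, 0], 0],
    [[0, 0, -1], [0, 0, 0], 0],
    [[0, 0, -1], [0, 0, 0], 0],
    [[0, 0, -1], [0, 0, 0], 0],
    [[0, 0, -1], [0, 0, 0], 0],
    [[0, 0, -1], [0, 0, 0], 0],
    [[0, 0, -1], [0, 0, 0], 0],
    [[0, 0, -1], [0, 0, 0], 0],
  ],
  newtons=20,
)

```text
time: 0.93
position: [0.2025, -0.6436, 0.7058]
ee_rot: [-180.0, 0.0, 17.5]
contact_force: [0.7, 0.1, 1.0]
width: 0.0248
```

```bash
python3 - <<'E'
from h import *
o=env.observe(); print(o)
for n in("scene","top"): cv2.imwrite(f"pics/{n}1.png",env.capture(n)[:,:,::-1])
E
```

```text
{'time': 0.9333, 'joints': array([65.3835447 , 22.15985115,  3.07772624, 59.35799017, -1.17462385,
       98.55280998, -4.47560888]), 'dq': array([ -0.91038508,   5.59347699,   3.00521258, -51.4092521 ,
        -1.46296382,  46.0452514 ,   0.7011156 ]), 'joint_efforts': array([ 8.04151129e-02, -5.70268178e+01,  1.35463748e+00, -2.74325162e+01,
       -3.42572469e-02, -9.23236962e-01, -1.38632907e-02]), 'position': array([ 0.20247744, -0.64363121,  0.70576014]), 'ee_rot': array([-1.79956499e+02,  2.12391600e-03,  1.74638997e+01]), 'contact_force': array([0.65694645, 0.05577688, 0.95379527]), 'wrist_torque': array([-0.0797877 , -0.00234571, -0.00954481]), 'width': 0.024750254635637625}
```

View pics/top1.png

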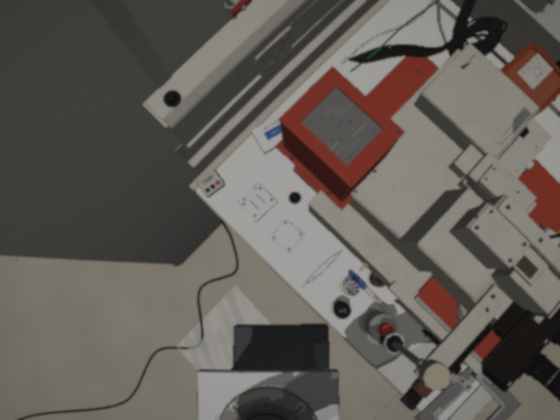

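>>> move_arm(
  steps=[
    [[0.8, -0.97, 0], [0, 0, 0], 0],
    [[0.8, -0.97, 0], [0, 0, 0], 0],
    [[0.8, -0.97, 0], [0, 0, 0], 0],
    [[0.8, -0.97, 0], [0, 0, 0], 0],
    [[0.8, -0.97, 0], [0, 0, 0], 0],
    [[0.8, -0.97, 0], [0, 0, 0], 0],
    [[0.8, -0.97, 0], [0, 0, 0], 0],
    [[0.8, -0.97, 0], [0, 0, 0], 0],
    [[0.8, -0.97, 0], [0, 0, 0], 0],
    [[0.8, -0.97, 0], [0, 0, 0], 0],
    [[0.8, -0.97, 0], [0, 0, 0], 0],
  ],
)

```text
time: 1.95
position: [0.3585, -0.2574, 0.7037]
ee_rot: [-180.0, 0.1, 17.5]
contact_force: [0.7, -1.0, -0.3]
width: 0.0005
```

>>> move_arm(
  steps=[
    [[0.756, -0.967, 0], [0, 0, 0], 0],
    [[0.756, -0.967, 0], [0, 0, 0], 0],
    [[0.756, -0.967, 0], [0, 0, 0], 0],
    [[0.756, -0.967, 0], [0, 0, 0], 0],
    [[0.756, -0.967, 0], [0, 0, 0], 0],
    [[0, 0, 0.5], [0, 0, -1], 0],
    [[0, 0, 0.7], [0, 0, -1], 0],
    [[0, 0, 0.7], [0, 0, -1], 0],
    [[0, 0, 0.7], [0, 0, -1], 0],
    [[0, 0, 0.7], [0, 0, -1], 0],
    [[0, 0, 0.7], [0, 0, -1], 0],
    [[0, 0, 0.7], [0, 0, -1], 0],
  ],
)

```text
time: 2.95
position: [0.4225, -0.0869, 0.5616]
ee_rot: [-179.9, 0.0, 65.9]
contact_force: [0.4, 0.5, 0.3]
width: 0.0007
```

>>> move_arm(
  steps=[
    [[0, 0, 0.7], [0, 0, -1], 0],
    [[0, 0, 0.7], [0, 0, -1], 0],
    [[0, 0, 0.7], [0, 0, -1], 0],
    [[0, 0, 0.7], [0, 0, -1], 0],
    [[0, 0, 0.7], [0, 0, -1], 0],
    [[0, 0, 0.7], [0, 0, -1], 0],
    [[0, 0, 0.7], [0, 0, -1], 0],
    [[0, 0, 0.7], [0, 0, -1], 0],
    [[0, 0, 0.7], [0, 0, -1], 0],
    [[0, 0, 0.7], [0, 0, -1], 0],
    [[0, 0, 0.7], [0, 0, -1], 0],
  ],
)

```text
time: 3.87
position: [0.4222, -0.0868, 0.331]
ee_rot: [-180.0, -0.1, 141.6]
contact_force: [0.5, -0.5, 1.5]
width: 0.0003
```

```bash
python3 - <<'E'
from h import *
o=env.observe(); print(o['position'],o['ee_rot'],o['joints'],o['time'])
for n in("scene","top"): cv2.imwrite(f"pics/{n}2.png",env.capture(n)[:,:,::-1])
E
```

```text
[ 0.42215491 -0.08680878  0.3310355 ] [-1.79975136e+02 -5.62046294e-02  1.41575178e+02] [ 30.39536168  12.32096725 -30.00095393 123.62512325   8.50393698
  46.04032037  46.61238791] 3.8667
```

View pics/scene2.png

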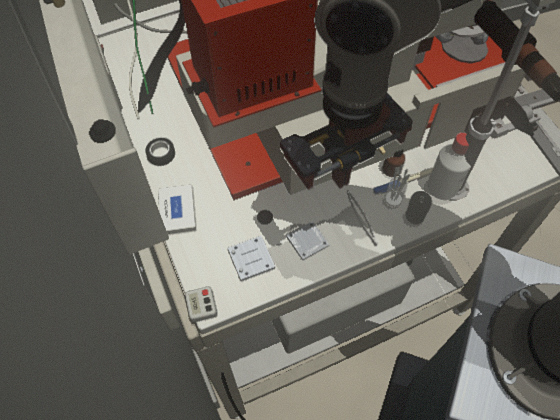

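View pics/top2.png

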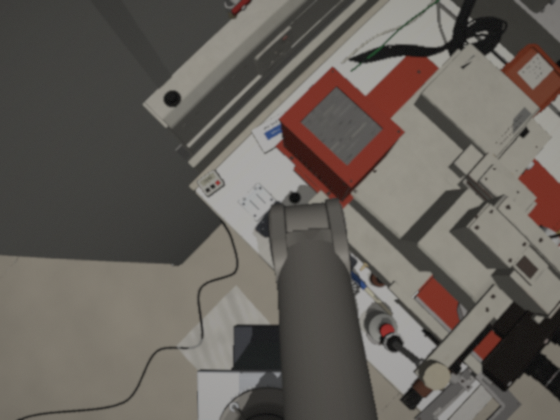

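>>> move_arm(
  steps=[
    [[0, 0, 0.9], [0, 0, 0], 0],
    [[0, 0, 0.9], [0, 0, 0], 0],
    [[0, 0, 0.9], [0, 0, 0], 0],
    [[0, 0, 0.9], [0, 0, 0], 0],
    [[0, 0, 0.7], [0, 0, 0], 0],
    [[0, 0, 0], [0, 0, 0], 0],
  ],
)

```text
time: 4.47
position: [0.4219, -0.0868, 0.2015]
ee_rot: [-179.8, -0.3, 141.0]
contact_force: [-0.1, 0.1, 0.4]
width: 0.0003
```

```bash
python3 - <<'E'
from h import *
o=env.observe(); print(o['position'],o['ee_rot'],o['contact_force'],o['time'])
im=env.capture('scene'); cv2.imwrite("pics/scene3.png",im[:,:,::-1]); crop(im,220,120,200,150,4,'pics/s3c.png')
E
```

```text
[ 0.42186126 -0.08684883  0.20145241] [-179.84370413   -0.25338879  141.02431793] [-0.06764172  0.12744225  0.35910519] 4.4667
```

View pics/s3c.png

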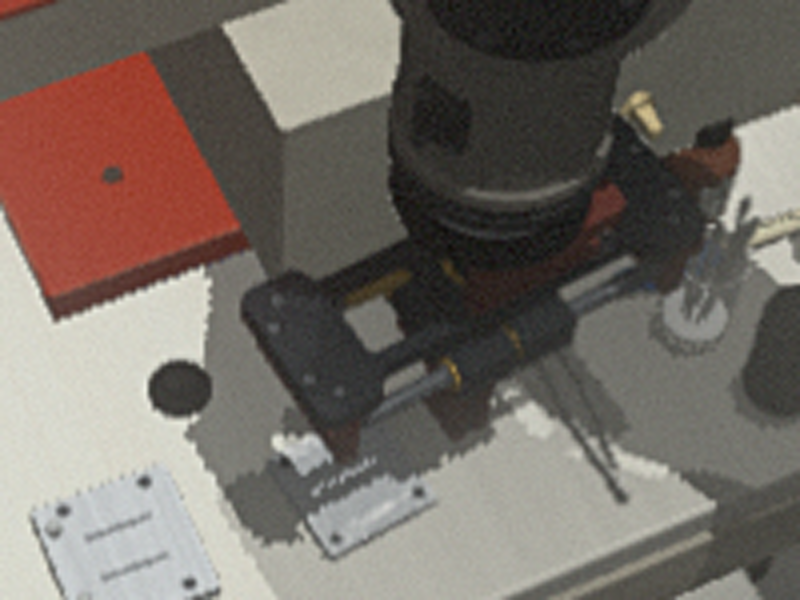

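```bash
python3 - <<'E'
from h import *
P=np.array([.4219,-.0868]); d=np.array([np.cos(np.radians(51)),np.sin(np.radians(51))])
for s,z in((0,.0195),(.0135,.0195),(-.0135,.0195),(.089,.10),(.075,.10),(.089,.08)):
    q=[*(P+d*s),z]; print(s,z,(proj('scene',[q])[0]-[220,120])*4)
E
```

```text
0 0.0195 [453.36473982 410.98461266]
0.0135 0.0195 [427.03334354 424.75980546]
-0.0135 0.0195 [479.47044015 397.31645333]
0.089 0.1 [278.36323218 409.98300674]
0.075 0.1 [309.23940169 394.27495679]
0.089 0.08 [277.67733031 434.68103836]
```

>>> move_arm(
  steps=[
    [[0, 0, 0.3], [0, 0, 0], 0],
    [[0, 0, 0.27], [0, 0, 0], 0],
    [[0, 0, 0], [0, 0, 0], 0],
    [[0, 0.1, 0], [0, 0, 0], 0],
    [[0, 0.1, 0], [0, 0, 0], 0],
    [[0, 0, 0], [0, 0, 0], 0],
  ],
)

```text
time: 5.02
position: [0.4276, -0.0817, 0.1872]
ee_rot: [179.9, 0.1, 141.2]
contact_force: [-0.5, -0.6, -0.5]
width: 0.0007
```

```bash
cat >> h.py <<'E'
def st():
    o=env.observe(); print('t',o['time'],'pos',o['position'].round(4),'rpy',o['ee_rot'].round(2),'F',o['contact_force'].round(2),'Frest',(ex@o['contact_force'][:2]).round(2),(ey@o['contact_force'][:2]).round(2),'rf',rf(o['position']),'tipz',(o['position'][2]-.182)*1000)
E
python3 - <<'E'
from h import *
st()
im=env.capture('scene'); crop(im,220,170,160,120,5,'pics/s4c.png')
E
```

```text
t 5.0167 pos [ 0.4276 -0.0817  0.1872] rpy [1.7993e+02 7.0000e-02 1.4124e+02] F [-0.48 -0.56 -0.53] Frest -0.73 -0.08 rf [-114.8   -2.4] tipz 5.181604776134718
```

View pics/s4c.png

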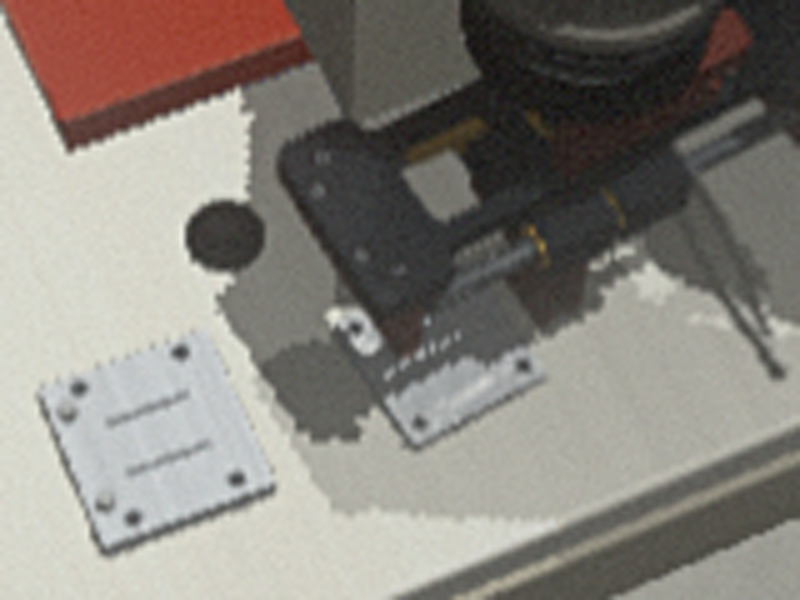

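>>> move_arm(
  steps=[
    [[0, 0, 0.085], [0, 0, 0], 0],
    [[0, 0.07, 0], [0, 0, 0], 0],
    [[0, 0.07, 0], [0, 0, 0], 0],
    [[0, 0, 0], [0, 0, 0], 0],
  ],
)

```text
time: 5.4
position: [0.4297, -0.0786, 0.1841]
ee_rot: [180.0, 0.0, 141.2]
contact_force: [-0.5, 0.7, -0.1]
width: 0.0004
```

```bash
python3 - <<'E'
from h import *
st()
E
```

```text
t 5.4 pos [ 0.4297 -0.0786  0.1841] rpy [1.7998e+02 1.0000e-02 1.4125e+02] F [-0.53  0.68 -0.13] Frest 0.08 0.85 rf [-111.1   -1.6] tipz 2.0500435543652773
```

>>> move_arm(
  steps=[
    [[-0.013, 0.1, 0], [0, 0, 0.087], 0],
    [[-0.012, 0.1, 0], [0, 0, 0.087], 0],
    [[-0.011, 0.1, 0], [0, 0, 0.087], 0],
    [[-0.01, 0.1, 0], [0, 0, 0.087], 0],
    [[-0.009, 0.1, 0], [0, 0, 0.087], 0],
    [[-0.008, 0.1, 0], [0, 0, 0.087], 0],
    [[-0.007, 0.1, 0], [0, 0, 0.087], 0],
    [[-0.006, 0.1, 0], [0, 0, 0.087], 0],
    [[-0.005, 0.1, 0], [0, 0, 0.087], 0],
    [[-0.004, 0.1, 0], [0, 0, 0.087], 0],
    [[-0.002, 0.1, 0], [0, 0, 0.087], 0],
    [[0, 0, 0], [0, 0, 0.087], 0],
  ],
)

```text
time: 6.4
position: [0.4539, -0.0556, 0.1841]
ee_rot: [180.0, 0.0, 134.0]
contact_force: [0.3, 0.9, 0.1]
width: 0.0003
```

```bash
python3 - <<'E'
from h import *
st()
im=env.capture('scene'); crop(im,220,170,160,120,5,'pics/s5c.png')
im=env.capture('top'); crop(im,220,160,130,100,6,'pics/t5c.png')
E
```

```text
t 6.4 pos [ 0.4539 -0.0556  0.1841] rpy [1.7996e+02 1.0000e-02 1.3402e+02] F [0.29 0.94 0.07] Frest 0.86 0.48 rf [-77.7  -1.7] tipz 2.0850333474656257
```

View pics/s5c.png

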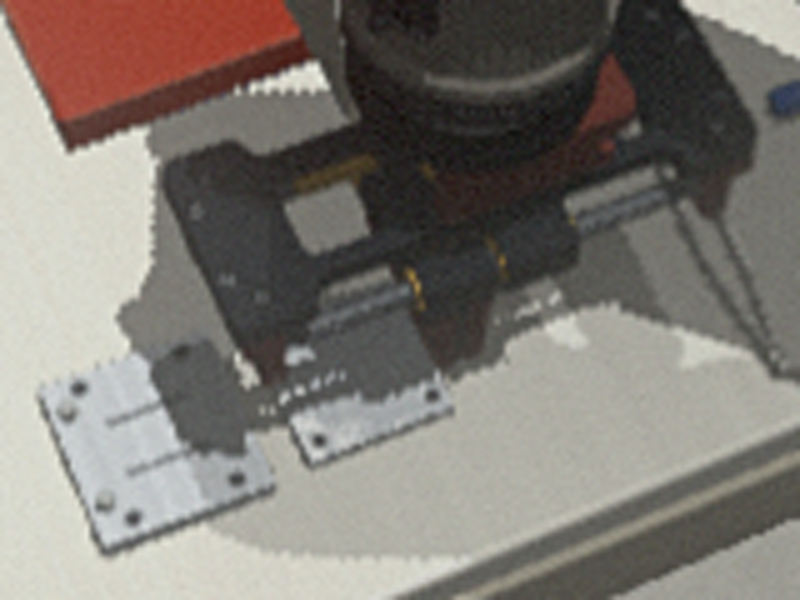

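View pics/t5c.png

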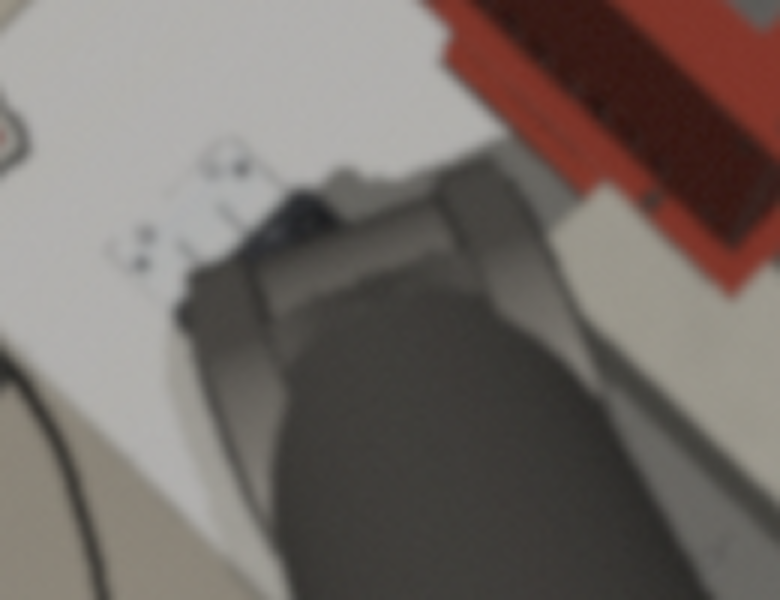

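```bash
python3 - <<'E'
from h import *
def S(x,y): return ((x+.5)/5-.5+220,(y+.5)/5-.5+170)
for p in((320,440),(432,396),(317,461),(453,404)): print(rf(ray('scene',S(*p),.008)))
for p in((205,330),(274,488),(103,547)): print('rest',rf(ray('scene',S(*p),.010)))
E
```

```text
[-19.5  20.7]
[-61.1  20.2]
[-15.6  27.5]
[-66.5  25.8]
rest [  1.  -32.4]
rest [ 1.9 31.9]
rest [62.2 29.9]
```

>>> move_arm(
  steps=[
    [[0, 0.1, 0], [0, 0, 0], 0],
    [[0, 0.1, 0], [0, 0, 0], 0],
    [[0, 0.1, 0], [0, 0, 0], 0],
    [[0, 0.04, 0], [0, 0, 0], 0],
    [[0, 0, 0], [0, 0, 0], 0],
  ],
)

```text
time: 6.92
position: [0.461, -0.0487, 0.184]
ee_rot: [180.0, 0.0, 134.1]
contact_force: [-0.2, 0.9, -0.1]
width: 0.0006
```

>>> move_arm(
  steps=[
    [[0, 0.03, 0], [0, 0, 0], 0],
    [[0, 0, 0], [0, 0, 0], 0],
  ],
)

```text
time: 7.08
position: [0.4614, -0.0483, 0.184]
ee_rot: [180.0, -0.0, 134.0]
contact_force: [-0.2, -0.6, 0.3]
width: 0.0004
```

>>> move_arm(
  steps=[
    [[0, 0.03, 0], [0, 0, 0], 0],
    [[0, 0, 0], [0, 0, 0], 0],
  ],
)

```text
time: 7.25
position: [0.4619, -0.0477, 0.184]
ee_rot: [-180.0, -0.0, 134.0]
contact_force: [0.2, -0.0, -0.3]
width: 0.0003
```

>>> move_arm(
  steps=[
    [[0, 0.03, 0], [0, 0, 0], 0],
    [[0, 0, 0], [0, 0, 0], 0],
  ],
)

```text
time: 7.42
position: [0.4627, -0.0471, 0.184]
ee_rot: [180.0, 0.0, 134.0]
contact_force: [-0.4, -0.1, -0.4]
width: 0.0007
```

>>> move_arm(
  steps=[
    [[0, 0.03, 0], [0, 0, 0], 0],
    [[0, 0, 0], [0, 0, 0], 0],
  ],
)

```text
time: 7.58
position: [0.4633, -0.0464, 0.184]
ee_rot: [180.0, 0.0, 134.0]
contact_force: [1.0, -0.9, -1.4]
width: 0.0003
```

>>> move_arm(
  steps=[
    [[0, 0.03, 0], [0, 0, 0], 0],
    [[0, 0, 0], [0, 0, 0], 0],
  ],
)

```text
time: 7.75
position: [0.4636, -0.0462, 0.1839]
ee_rot: [-179.9, -0.0, 134.0]
contact_force: [-1.3, -1.7, 1.7]
width: 0.0001
```

>>> move_arm(
  steps=[
    [[0, 0.03, 0], [0, 0, 0], 0],
    [[0, 0, 0], [0, 0, 0], 0],
    [[0, 0, 0], [0, 0, 0], 0],
  ],
)

```text
time: 8.0
position: [0.4638, -0.0459, 0.1838]
ee_rot: [-179.9, -0.0, 134.0]
contact_force: [-3.3, -3.6, 4.1]
width: 0.0006
```

```bash
python3 - <<'E'
from h import *
st()
im=env.capture('scene'); crop(im,220,170,160,120,5,'pics/s6c.png'); st()
E
```

```text
t 8.0 pos [ 0.4638 -0.0459  0.1838] rpy [-1.7986e+02 -4.0000e-02  1.3400e+02] F [-3.29 -3.63  4.07] Frest -4.88 -0.35 rf [-63.8  -1.5] tipz 1.8300628725903823
t 8.05 pos [ 0.4638 -0.0459  0.1839] rpy [-1.7987e+02 -4.0000e-02  1.3400e+02] F [-3.8  -3.78  3.9 ] Frest -5.36 -0.11 rf [-63.8  -1.5] tipz 1.8502457324364174
```

View pics/s6c.png

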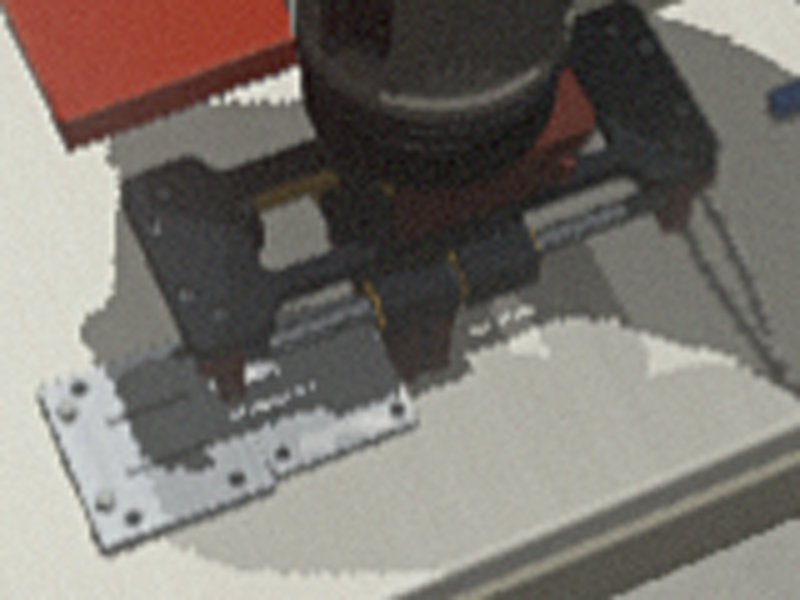

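>>> move_arm(
  steps=[
    [[0, -0.08, 0], [0, 0, 0], 0],
    [[0, 0, 0.035], [0, 0, 0], 0],
    [[0, 0, 0], [0, 0, 0], 0],
  ],
)

```text
time: 8.3
position: [0.4632, -0.0466, 0.183]
ee_rot: [179.9, 0.0, 134.1]
contact_force: [-0.2, 1.3, 0.4]
width: 0.0004
```

>>> move_arm(
  steps=[
    [[0, 0.04, 0], [0, 0, 0], 0],
    [[0, 0.04, 0], [0, 0, 0], 0],
    [[0, 0, 0], [0, 0, 0], 0],
    [[0, 0, 0], [0, 0, 0], 0],
  ],
)

```text
time: 8.63
position: [0.4639, -0.0458, 0.1828]
ee_rot: [-179.9, -0.0, 134.0]
contact_force: [-4.5, -3.2, 2.6]
width: 0.0004
```

```bash
python3 - <<'E'
from h import *
st()
E
```

```text
t 8.6333 pos [ 0.4639 -0.0458  0.1828] rpy [-1.7986e+02 -4.0000e-02  1.3400e+02] F [-4.53 -3.24  2.61] Frest -5.51 0.78 rf [-63.7  -1.5] tipz 0.7528428640732887
```

>>> move_arm(
  steps=[
    [[0, 0, -0.05], [0, 0, 0], 0],
    [[0, 0, -0.05], [0, 0, 0], 0],
    [[0, 0, -0.05], [0, 0, 0], 0],
    [[0, 0, -0.05], [0, 0, 0], 0],
    [[0, 0, -0.05], [0, 0, 0], 0],
    [[0, 0, -0.05], [0, 0, 0], 0],
    [[0, 0, 0], [0, 0, 0], 0],
  ],
)

```text
time: 9.22
position: [0.464, -0.0456, 0.192]
ee_rot: [-179.9, -0.0, 134.0]
contact_force: [-3.9, -4.1, -0.1]
width: 0.0008
```

```bash
python3 - <<'E'
from h import *
st()
im=env.capture('scene'); crop(im,220,170,160,120,5,'pics/s7c.png'); st()
E
```

```text
t 9.2167 pos [ 0.464  -0.0456  0.192 ] rpy [-1.7991e+02 -3.0000e-02  1.3402e+02] F [-3.87 -4.08 -0.11] Frest -5.61 -0.28 rf [-63.5  -1.4] tipz 9.978482923846288
t 9.2667 pos [ 0.464  -0.0456  0.1919] rpy [-1.7991e+02 -3.0000e-02  1.3402e+02] F [-3.59 -3.2   0.72] Frest -4.81 0.16 rf [-63.5  -1.4] tipz 9.898560104953075
```

View pics/s7c.png

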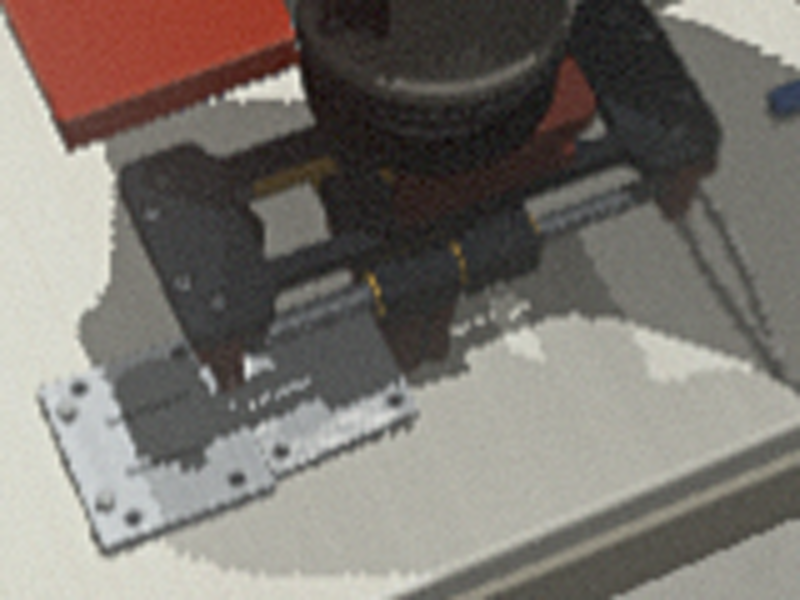

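>>> move_arm(
  steps=[
    [[0, 0.003, -0.05], [0, 0, 0], 0],
    [[0, 0.005, -0.05], [0, 0, 0], 0],
    [[0, 0.006, -0.05], [0, 0, 0], 0],
    [[0, 0.007, -0.05], [0, 0, 0], 0],
    [[0, 0.008, -0.05], [0, 0, 0], 0],
    [[0, 0.009, -0.05], [0, 0, 0], 0],
    [[0, 0, 0], [0, 0, 0], 0],
  ],
)

```text
time: 9.85
position: [0.4651, -0.0446, 0.2012]
ee_rot: [-180.0, -0.0, 134.0]
contact_force: [-3.7, -4.0, 0.4]
width: 0.0006
```

```bash
python3 - <<'E'
from h import *
im=env.capture('scene'); crop(im,220,170,160,120,5,'pics/s8c.png'); st()
E
```

```text
t 9.9 pos [ 0.4651 -0.0446  0.2011] rpy [-1.7996e+02 -1.0000e-02  1.3404e+02] F [-3.53 -3.39  1.34] Frest -4.9 -0.02 rf [-62.   -1.4] tipz 19.09110990435631
```

View pics/s8c.png

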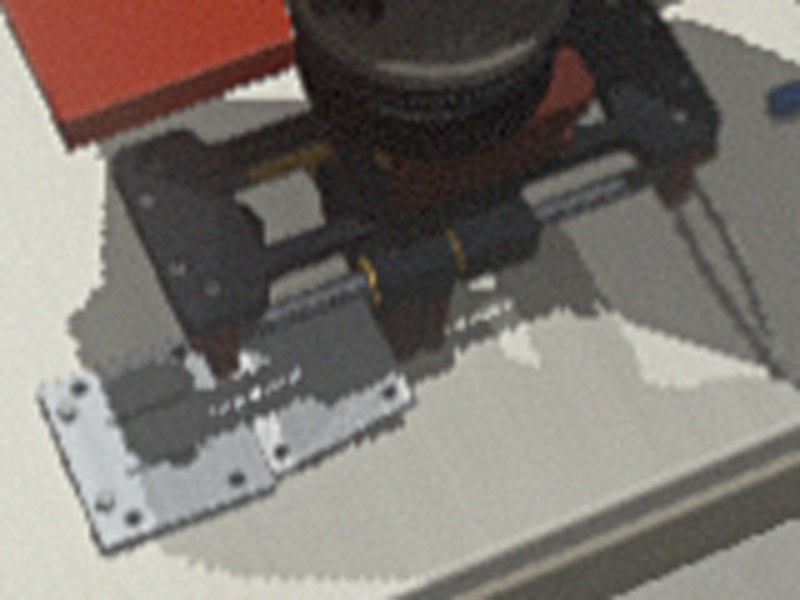

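>>> move_arm(
  steps=[
    [[0, 0.01, -0.047], [0, 0, 0], 0],
    [[0, 0.012, -0.047], [0, 0, 0], 0],
    [[0, 0.014, -0.046], [0, 0, 0], 0],
    [[0, 0.016, -0.046], [0, 0, 0], 0],
    [[0, 0.018, -0.045], [0, 0, 0], 0],
    [[0, 0.02, -0.045], [0, 0, 0], 0],
    [[0, 0, 0], [0, 0, 0], 0],
  ],
)

```text
time: 10.48
position: [0.4672, -0.0426, 0.2096]
ee_rot: [-180.0, 0.0, 134.0]
contact_force: [-4.6, -2.1, 2.3]
width: 0.0006
```

>>> move_arm(
  steps=[
    [[0, 0.021, -0.043], [0, 0, 0], 0],
    [[0, 0.022, -0.042], [0, 0, 0], 0],
    [[0, 0.024, -0.041], [0, 0, 0], 0],
    [[0, 0.025, -0.041], [0, 0, 0], 0],
    [[0, 0.025, -0.04], [0, 0, 0], 0],
    [[0, 0.026, -0.04], [0, 0, 0], 0],
    [[0, 0, 0], [0, 0, 0], 0],
  ],
)

```text
time: 11.07
position: [0.4707, -0.0394, 0.217]
ee_rot: [180.0, 0.0, 134.1]
contact_force: [-3.5, -2.5, 1.8]
width: 0.0006
```

```bash
python3 - <<'E'
from h import *
im=env.capture('scene'); crop(im,220,170,160,120,5,'pics/s9c.png'); st()
E
```

```text
t 11.1167 pos [ 0.4707 -0.0394  0.2169] rpy [1.7996e+02 3.0000e-02 1.3406e+02] F [-2.67 -0.79  2.46] Frest -2.48 1.27 rf [-54.4  -1.6] tipz 34.88281388229397
```

View pics/s9c.png

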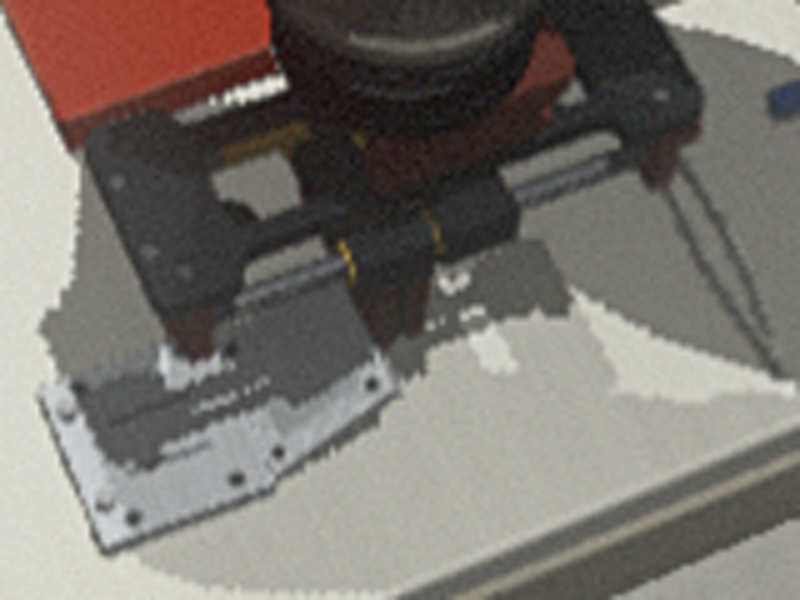

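>>> move_arm(
  steps=[
    [[0, 0.032, -0.038], [0, 0, 0], 0],
    [[0, 0.033, -0.037], [0, 0, 0], 0],
    [[0, 0.033, -0.036], [0, 0, 0], 0],
    [[0, 0.034, -0.035], [0, 0, 0], 0],
    [[0, 0.035, -0.034], [0, 0, 0], 0],
    [[0, 0.036, -0.033], [0, 0, 0], 0],
    [[0, 0, 0], [0, 0, 0], 0],
  ],
)

```text
time: 11.7
position: [0.475, -0.0353, 0.2233]
ee_rot: [180.0, 0.0, 134.0]
contact_force: [-3.1, -2.2, 3.7]
width: 0.0002
```

>>> move_arm(
  steps=[
    [[0, 0.037, -0.031], [0, 0, 0], 0],
    [[0, 0.038, -0.03], [0, 0, 0], 0],
    [[0, 0.038, -0.029], [0, 0, 0], 0],
    [[0, 0.039, -0.028], [0, 0, 0], 0],
    [[0, 0.04, -0.027], [0, 0, 0], 0],
    [[0, 0.04, -0.026], [0, 0, 0], 0],
    [[0, 0, 0], [0, 0, 0], 0],
  ],
)

```text
time: 12.28
position: [0.4801, -0.0303, 0.2286]
ee_rot: [180.0, 0.0, 134.0]
contact_force: [-2.5, -3.5, 7.8]
width: 0.0001
```

```bash
python3 - <<'E'
from h import *
im=env.capture('scene'); crop(im,220,170,160,120,5,'pics/s10c.png'); st()
E
```

```text
t 12.3333 pos [ 0.48   -0.0304  0.2286] rpy [1.7998e+02 3.0000e-02 1.3405e+02] F [-2.81 -3.33  6.76] Frest -4.33 -0.47 rf [-41.4  -1.5] tipz 46.553337284649196
```

View pics/s10c.png

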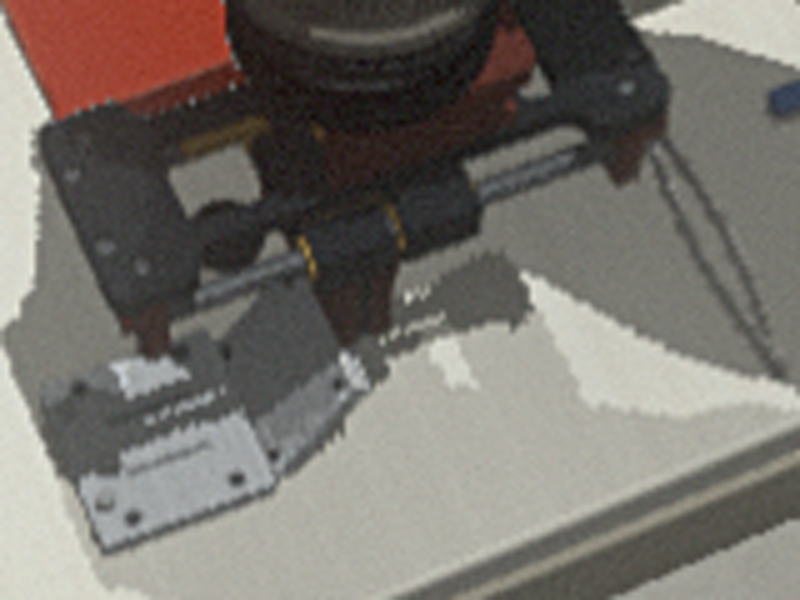

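>>> move_arm(
  steps=[
    [[0, 0.036, -0.035], [0, 0, 0], 0],
    [[0, 0.038, -0.03], [0, 0, 0], 0],
    [[0, 0.04, -0.024], [0, 0, 0], 0],
    [[0, 0.04, -0.023], [0, 0, 0], 0],
    [[0, 0.04, -0.021], [0, 0, 0], 0],
    [[0, 0.04, -0.02], [0, 0, 0], 0],
    [[0, 0, 0], [0, 0, 0], 0],
  ],
)

```text
time: 12.92
position: [0.4852, -0.0251, 0.2329]
ee_rot: [179.9, 0.0, 134.1]
contact_force: [-0.3, 0.0, -0.1]
width: 0.0004
```

```bash
python3 - <<'E'
from h import *
im=env.capture('scene'); crop(im,220,170,160,120,5,'pics/s11c.png'); st()
E
```

```text
t 12.9667 pos [ 0.485  -0.0253  0.2328] rpy [179.97  -0.   134.06] F [-0.35 -0.06  0.3 ] Frest -0.29 0.2 rf [-34.3  -1.3] tipz 50.75113690668623
```

View pics/s11c.png

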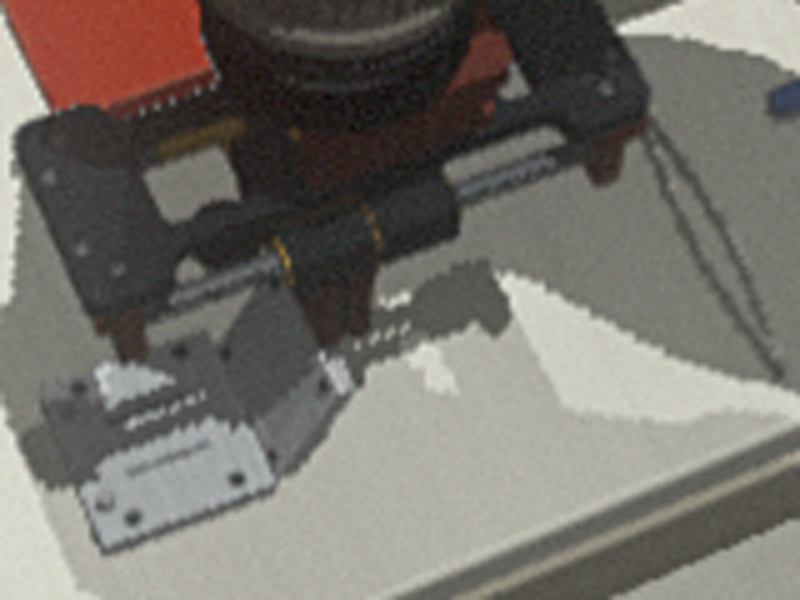

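>>> move_arm(
  steps=[
    [[0, 0.01, 0.035], [0, 0, 0], 0],
    [[0, 0, 0], [0, 0, 0], 0],
  ],
)

```text
time: 13.13
position: [0.4848, -0.0258, 0.232]
ee_rot: [-179.9, 0.0, 134.0]
contact_force: [-2.5, -1.7, 9.0]
width: -0.0
```

```bash
python3 - <<'E'
from h import *
st()
E
```

```text
t 13.1333 pos [ 0.4848 -0.0258  0.232 ] rpy [-1.7991e+02  1.0000e-02  1.3402e+02] F [-2.53 -1.66  8.98] Frest -2.97 0.55 rf [-34.8  -1.5] tipz 49.978838981184964
```

>>> move_arm(
  steps=[
    [[0, 0.043, -0.016], [0, 0, 0], 0],
    [[0, 0.043, -0.014], [0, 0, 0], 0],
    [[0, 0.043, -0.012], [0, 0, 0], 0],
    [[0, 0.043, -0.011], [0, 0, 0], 0],
    [[0, 0, 0], [0, 0, 0], 0],
  ],
)

```text
time: 13.55
position: [0.4888, -0.0221, 0.2339]
ee_rot: [-180.0, 0.0, 134.0]
contact_force: [-3.6, -2.6, 10.9]
width: 0.0004
```

```bash
python3 - <<'E'
from h import *
im=env.capture('scene'); crop(im,220,170,160,120,5,'pics/s12c.png'); st()
E
```

```text
t 13.6 pos [ 0.4887 -0.0221  0.2339] rpy [-1.7996e+02  3.0000e-02  1.3403e+02] F [-2.87 -1.97 10.61] Frest -3.44 0.56 rf [-29.4  -1.5] tipz 51.90741000036655
```

View pics/s12c.png

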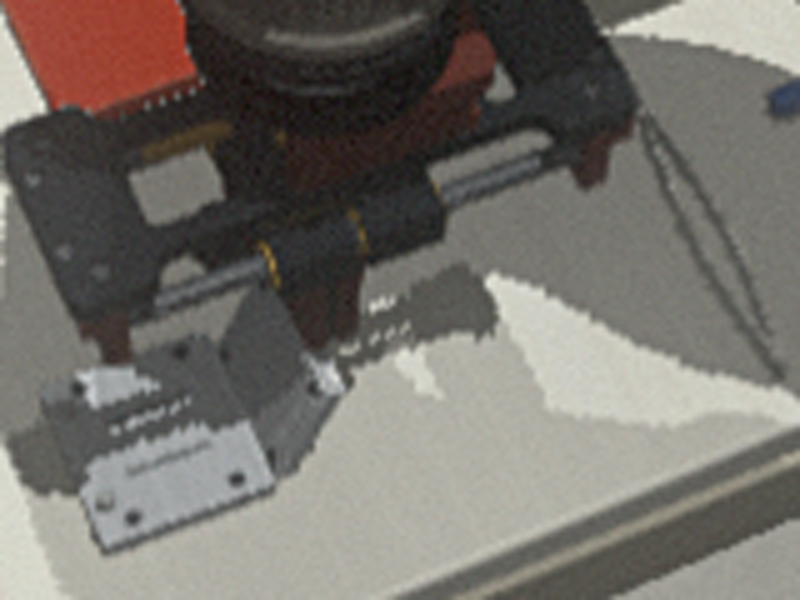

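>>> move_arm(
  steps=[
    [[0, 0.043, -0.016], [0, 0, 0], 0],
    [[0, 0.043, -0.011], [0, 0, 0], 0],
    [[0, 0.043, -0.008], [0, 0, 0], 0],
    [[0, 0.043, -0.006], [0, 0, 0], 0],
    [[0, 0, 0], [0, 0, 0], 0],
  ],
)

```text
time: 14.02
position: [0.4928, -0.0182, 0.2353]
ee_rot: [180.0, 0.1, 134.0]
contact_force: [-1.6, -0.4, 9.8]
width: 0.0004
```

```bash
python3 - <<'E'
from h import *
im=env.capture('scene'); crop(im,220,170,160,120,5,'pics/s13c.png'); st()
E
```

```text
t 14.0667 pos [ 0.4927 -0.0182  0.2353] rpy [1.7998e+02 5.0000e-02 1.3404e+02] F [-2.63  0.25 10.28] Frest -1.73 2.0 rf [-23.8  -1.5] tipz 53.2768864388316
```

View pics/s13c.png

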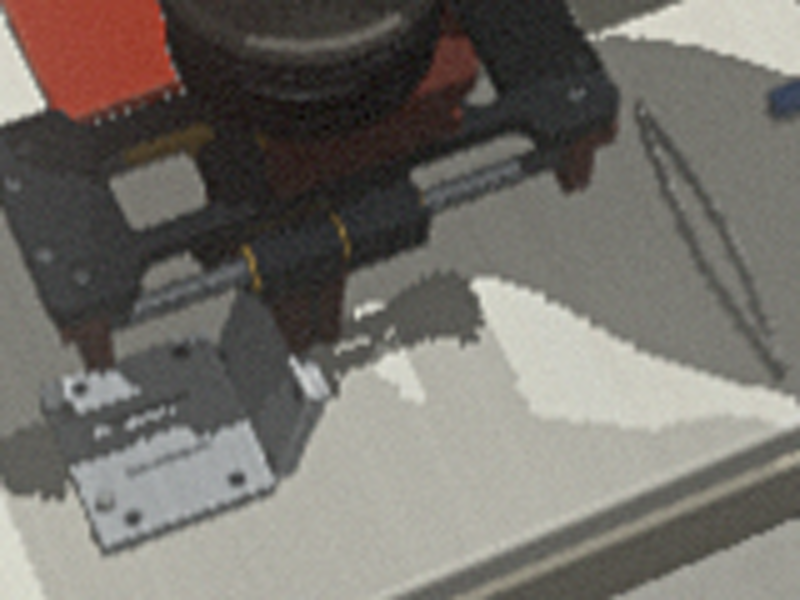

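>>> move_arm(
  steps=[
    [[0, 0.043, -0.008], [0, 0, 0], 0],
    [[0, 0.043, -0.005], [0, 0, 0], 0],
    [[0, 0.043, -0.003], [0, 0, 0], 0],
    [[0, 0.043, -0.002], [0, 0, 0], 0],
    [[0, 0.043, 0], [0, 0, 0], 0],
    [[0, 0, 0], [0, 0, 0], 0],
  ],
)

```text
time: 14.57
position: [0.4979, -0.0132, 0.2361]
ee_rot: [179.9, 0.1, 134.1]
contact_force: [-1.1, 1.3, 10.4]
width: 0.0006
```

```bash
python3 - <<'E'
from h import *
im=env.capture('scene'); crop(im,220,170,160,120,5,'pics/s14c.png'); st()
E
```

```text
t 14.6167 pos [ 0.4979 -0.0133  0.2361] rpy [1.7988e+02 8.0000e-02 1.3406e+02] F [-1.26  1.38 10.64] Frest 0.04 1.87 rf [-16.6  -1.5] tipz 54.11071764154973
```

View pics/s14c.png

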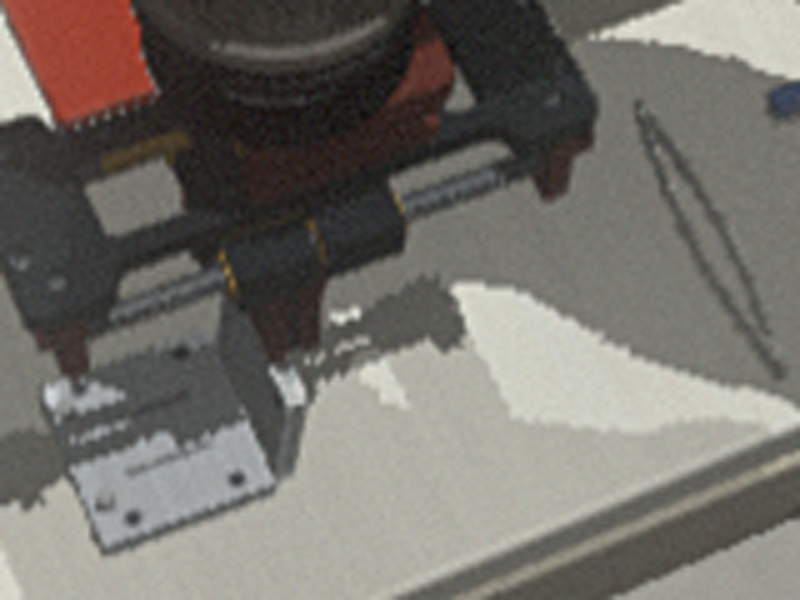

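>>> move_arm(
  steps=[
    [[0, 0.043, 0], [0, 0, 0], 0],
    [[0, 0.043, 0], [0, 0, 0], 0],
    [[0, 0.043, 0], [0, 0, 0], 0],
    [[0, 0.043, 0], [0, 0, 0], 0],
    [[0, 0, 0], [0, 0, 0], 0],
  ],
)

```text
time: 15.03
position: [0.5018, -0.0094, 0.2362]
ee_rot: [179.8, 0.1, 134.1]
contact_force: [-1.0, 1.9, 11.2]
width: 0.0005
```

```bash
python3 - <<'E'
from h import *
im=env.capture('scene'); crop(im,220,170,160,120,5,'pics/s15c.png'); st()
E
```

```text
t 15.0833 pos [ 0.5017 -0.0095  0.2362] rpy [1.7985e+02 9.0000e-02 1.3408e+02] F [-1.56  0.69  9.43] Frest -0.66 1.58 rf [-11.2  -1.4] tipz 54.156129149060625
```

View pics/s15c.png

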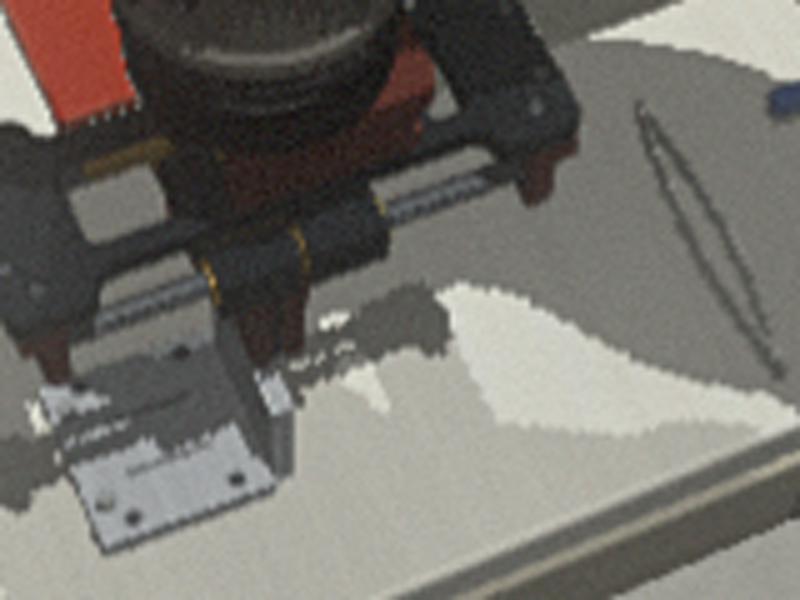

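>>> move_arm(
  steps=[
    [[0, 0, -0.05], [0, 0, 0], 0],
    [[0, 0, -0.07], [0, 0, 0], 0],
    [[0, 0, -0.1], [0, 0, 0], 0],
    [[0, 0, 0], [0, 0, 0], 0],
  ],
)

```text
time: 15.42
position: [0.5008, -0.0103, 0.242]
ee_rot: [180.0, 0.0, 134.0]
contact_force: [-0.4, -0.5, -0.6]
width: 0.0004
```

```bash
python3 - <<'E'
from h import *
im=env.capture('scene'); crop(im,220,170,160,120,5,'pics/s16c.png'); st()
E
```

```text
t 15.4667 pos [ 0.5008 -0.0103  0.2418] rpy [1.7999e+02 1.0000e-02 1.3403e+02] F [-0.14 -0.64  0.11] Frest -0.54 -0.37 rf [-12.5  -1.3] tipz 59.7970689183751
```

View pics/s16c.png

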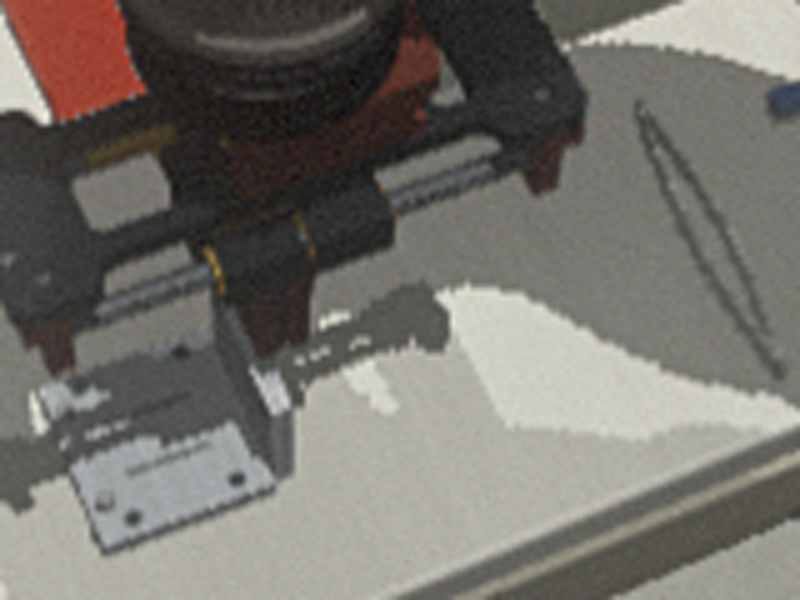

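>>> move_arm(
  steps=[
    [[0, -0.2, 0], [0, 0, 0], 0],
    [[0, -0.3, 0], [0, 0, 0], 0],
    [[0, -0.25, 0], [0, 0, 0], 0],
    [[0, 0, 0], [0, 0, 0], 0],
    [[0, 0, 0.25], [0, 0, 0], 0],
    [[0, 0, 0.25], [0, 0, 0], 0],
    [[0, 0, 0.2], [0, 0, 0], 0],
    [[0, 0, 0], [0, 0, 0], 0],
  ],
)

```text
time: 16.13
position: [0.4842, -0.0256, 0.2191]
ee_rot: [-179.9, -0.1, 134.1]
contact_force: [-0.3, -0.3, -0.1]
width: 0.0005
```

```bash
python3 - <<'E'
from h import *
im=env.capture('scene'); crop(im,220,170,160,120,5,'pics/s17c.png'); st()
E
```

```text
t 16.1833 pos [ 0.4844 -0.0256  0.2197] rpy [-1.7993e+02 -9.0000e-02  1.3408e+02] F [ 0.47  0.02 -0.7 ] Frest 0.35 -0.31 rf [-34.9  -1. ] tipz 37.651193513280475
```

View pics/s17c.png

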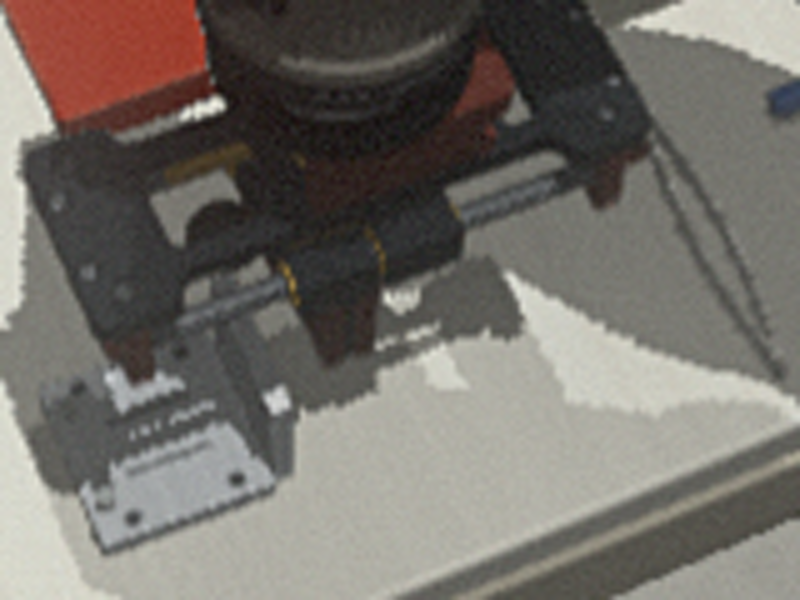

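>>> move_arm(
  steps=[
    [[0, 0.1, 0], [0, 0, 0], 0],
    [[0, 0.1, 0], [0, 0, 0], 0],
    [[0, 0.1, 0], [0, 0, 0], 0],
    [[0, 0.06, 0], [0, 0, 0], 0],
    [[0, 0.05, 0], [0, 0, 0], 0],
    [[0, 0.05, 0], [0, 0, 0], 0],
    [[0, 0.05, 0], [0, 0, 0], 0],
    [[0, 0.05, 0], [0, 0, 0], 0],
    [[0, 0, 0], [0, 0, 0], 0],
  ],
)

```text
time: 16.93
position: [0.4969, -0.014, 0.2207]
ee_rot: [180.0, 0.0, 134.1]
contact_force: [0.2, -0.8, -0.1]
width: 0.0006
```

```bash
python3 - <<'E'
from h import *
im=env.capture('scene'); crop(im,220,170,160,120,5,'pics/s18c.png'); st()
E
```

```text
t 16.9833 pos [ 0.4968 -0.0141  0.2207] rpy [180.     0.   134.05] F [-0.71  0.04 -0.21] Frest -0.49 0.52 rf [-18.   -1.3] tipz 38.67060751713797
```

View pics/s18c.png

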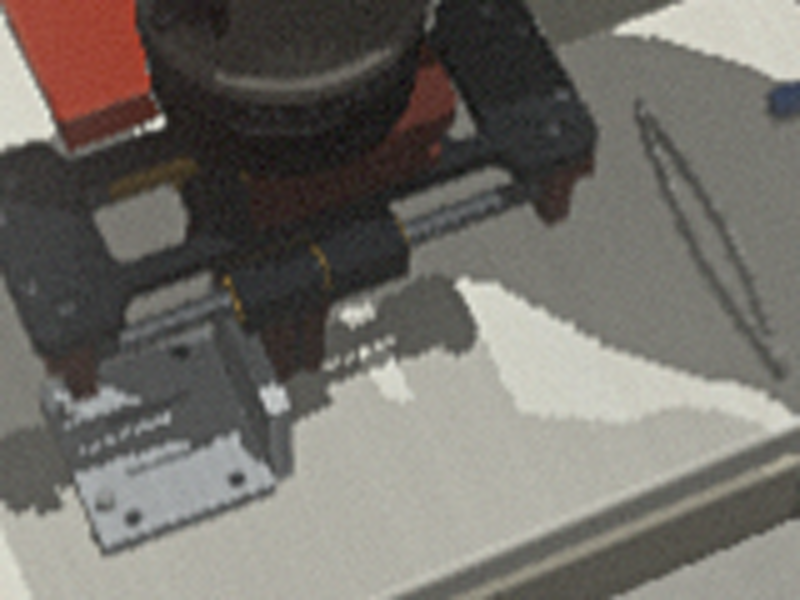

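>>> move_arm(
  steps=[
    [[0, 0.05, 0], [0, 0, 0], 0],
    [[0, 0.05, 0], [0, 0, 0], 0],
    [[0, 0.05, 0], [0, 0, 0], 0],
    [[0, 0.05, 0], [0, 0, 0], 0],
    [[0, 0.05, 0], [0, 0, 0], 0],
    [[0, 0, 0], [0, 0, 0], 0],
  ],
)

```text
time: 17.48
position: [0.5024, -0.0086, 0.2207]
ee_rot: [180.0, 0.0, 134.1]
contact_force: [-0.7, 0.0, 0.1]
width: 0.0003
```

```bash
python3 - <<'E'
from h import *
im=env.capture('scene'); crop(im,220,170,160,120,5,'pics/s19c.png'); st()
E
```

```text
t 17.5333 pos [ 0.5022 -0.0087  0.2207] rpy [179.99   0.   134.06] F [-0.65 -1.39  0.05] Frest -1.43 -0.56 rf [-10.4  -1.2] tipz 38.67401000171522
```

View pics/s19c.png

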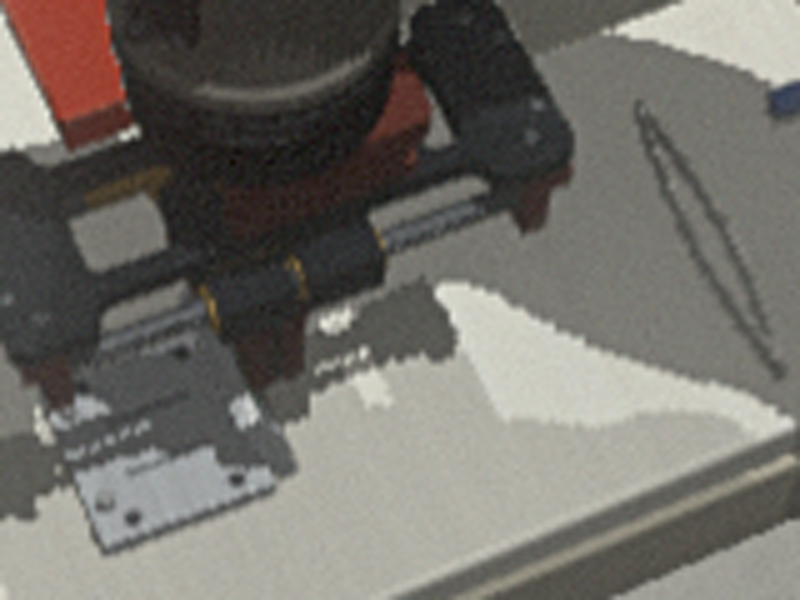

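>>> move_arm(
  steps=[
    [[0, 0.05, 0], [0, 0, 0], 0],
    [[0, 0.05, 0], [0, 0, 0], 0],
    [[0, 0.05, 0], [0, 0, 0], 0],
    [[0, 0, 0], [0, 0, 0], 0],
  ],
)

```text
time: 17.87
position: [0.5056, -0.0055, 0.2207]
ee_rot: [180.0, 0.0, 134.1]
contact_force: [-0.1, -0.4, 0.7]
width: 0.0006
```

```bash
python3 - <<'E'
from h import *
im=env.capture('scene'); crop(im,220,170,160,120,5,'pics/s20c.png'); st()
E
```

```text
t 17.9167 pos [ 0.5055 -0.0057  0.2207] rpy [179.99   0.   134.06] F [0.16 0.08 0.82] Frest 0.18 -0.05 rf [-5.9 -1.2] tipz 38.6935288288692
```

View pics/s20c.png

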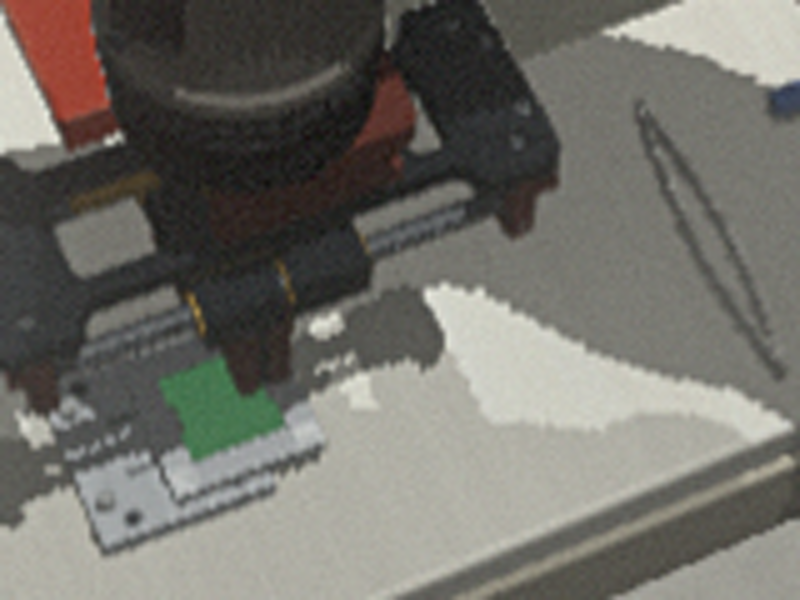

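>>> move_arm(
  steps=[
    [[0, -0.5, 0], [0, 0, 0], 0],
    [[0, -0.5, 0], [0, 0, 0], 0],
    [[0, -0.5, 0], [0, 0, 0], 0],
    [[0, 0, 0], [0, 0, 0], 0],
    [[0, 0, 0.3], [0, 0, 0], 0],
    [[0, 0, 0.3], [0, 0, 0], 0],
    [[0, 0, 0.27], [0, 0, 0], 0],
    [[0, 0, 0], [0, 0, 0], 0],
  ],
)

```text
time: 18.58
position: [0.4726, -0.0367, 0.1927]
ee_rot: [-179.9, -0.1, 134.1]
contact_force: [0.3, 0.8, -0.1]
width: 0.0007
```

```bash
python3 - <<'E'
from h import *
im=env.capture('scene'); crop(im,220,170,160,120,5,'pics/s21c.png'); st()
E
```

```text
t 18.6333 pos [ 0.4727 -0.0366  0.1933] rpy [-1.7992e+02 -1.1000e-01  1.3410e+02] F [ 0.01  0.21 -0.43] Frest 0.15 0.15 rf [-50.9  -1. ] tipz 11.293189069986804
```

View pics/s21c.png

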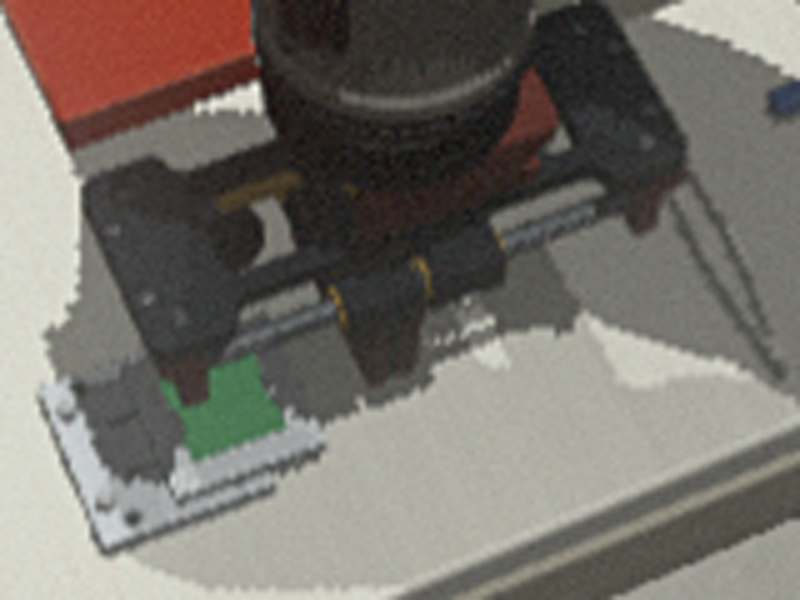

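```bash
python3 - <<'E'
from h import *
def S(x,y): return ((x+.5)/5-.5+220,(y+.5)/5-.5+170)
for p in((325,436),(178,489),(164,455)): print(rf(ray('scene',S(*p),.018)))
for p in((274,488),(103,547)): print('rest',rf(ray('scene',S(*p),.010)))
E
```

```text
[-19.7  24.4]
[32.6 23.4]
[32.4 10.1]
rest [ 1.9 31.9]
rest [62.2 29.9]
```

>>> move_arm(
  steps=[
    [[0, 0.12, 0], [0, 0, 0], 0],
    [[0, 0.12, 0], [0, 0, 0], 0],
    [[0, 0.12, 0], [0, 0, 0], 0],
    [[0, 0.1, 0], [0, 0, 0], 0],
    [[0, 0.08, 0], [0, 0, 0], 0],
    [[0.007, 0.08, 0], [0, 0, 0], 0],
    [[0.01, 0.08, 0], [0, 0, 0], 0],
    [[0.01, 0.08, 0], [0, 0, 0], 0],
    [[0.01, 0.08, 0], [0, 0, 0], 0],
    [[0.01, 0.08, 0], [0, 0, 0], 0],
    [[0.01, 0.08, 0], [0, 0, 0], 0],
    [[0, 0, 0], [0, 0, 0], 0],
  ],
)

```text
time: 19.63
position: [0.4941, -0.0141, 0.1946]
ee_rot: [180.0, 0.0, 134.1]
contact_force: [0.3, -0.2, -0.4]
width: 0.0004
```

```bash
python3 - <<'E'
from h import *
im=env.capture('scene'); crop(im,220,170,160,120,5,'pics/s22c.png'); st()
E
```

```text
t 19.6833 pos [ 0.494  -0.0143  0.1946] rpy [179.98   0.   134.07] F [-0.82  0.1   0.42] Frest -0.52 0.65 rf [-20.2   0.5] tipz 12.597195022766572
```

View pics/s22c.png

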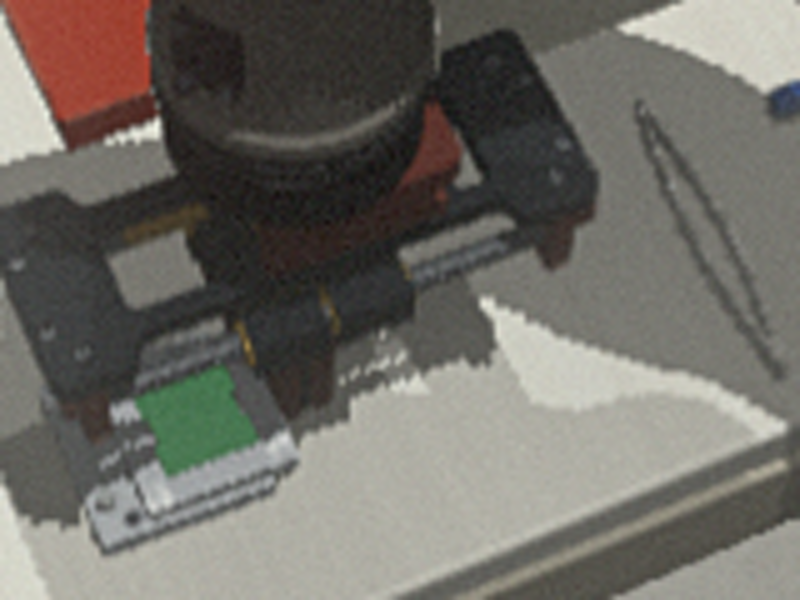

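>>> move_arm(
  steps=[
    [[0.005, 0.06, 0], [0, 0, 0], 0],
    [[0.005, 0.06, 0], [0, 0, 0], 0],
    [[0.005, 0.06, 0], [0, 0, 0], 0],
    [[0, 0.06, 0], [0, 0, 0], 0],
    [[0, 0.03, 0], [0, 0, 0], 0],
    [[0, 0, 0], [0, 0, 0], 0],
  ],
)

```text
time: 20.18
position: [0.4995, -0.0084, 0.1946]
ee_rot: [180.0, 0.0, 134.1]
contact_force: [0.2, -0.4, 0.3]
width: 0.0004
```

```bash
python3 - <<'E'
from h import *
im=env.capture('scene'); crop(im,220,170,160,120,5,'pics/s23c.png'); st()
E
```

```text
t 20.2333 pos [ 0.4994 -0.0085  0.1946] rpy [179.99   0.   134.06] F [ 0.2  -0.23  0.54] Frest -0.01 -0.31 rf [-12.2   0.9] tipz 12.590453780143784
```

View pics/s23c.png

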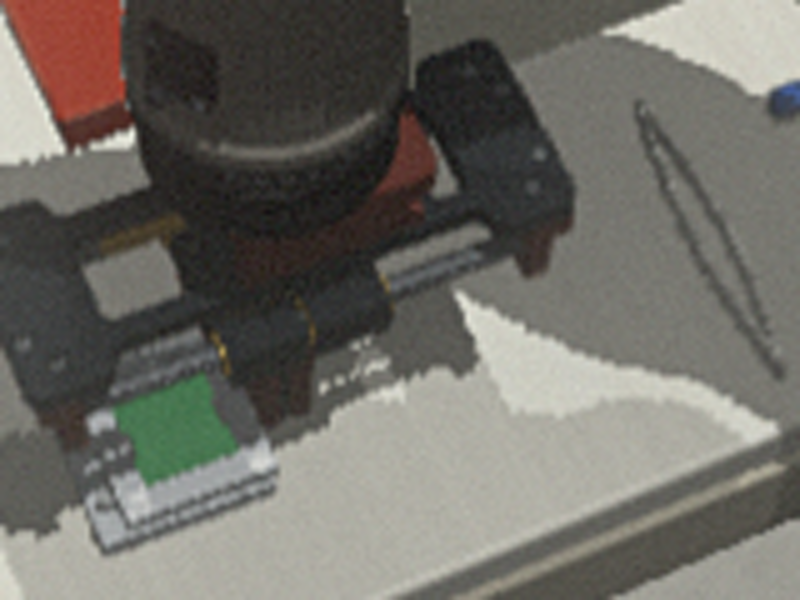

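>>> move_arm(
  steps=[
    [[0, 0.03, 0], [0, 0, 0], 0],
    [[0, 0, 0], [0, 0, 0], 0],
    [[0, -0.3, 0], [0, 0, 0], 0],
    [[0, -0.5, -0.3], [0, 0, 0], 0],
    [[0, -0.5, -0.7], [0, 0, 0], 0],
    [[0, 0, -1], [0, 0, 0], 0],
    [[0, 0, -1], [0, 0, 0], 0],
    [[0, 0, -1], [0, 0, 0], 0],
    [[0, 0, -1], [0, 0, 0], 0],
    [[0, 0, 0], [0, 0, 0], 0],
  ],
)

```text
time: 21.07
position: [0.4731, -0.0353, 0.3496]
ee_rot: [179.7, 0.4, 134.0]
contact_force: [1.1, -0.1, 0.6]
width: 0.0004
```

```bash
python3 - <<'E'
from h import *
st()
im=env.capture('scene'); cv2.imwrite('pics/scene24.png',im[:,:,::-1]); crop(im,180,180,160,120,5,'pics/s24c.png')
im=env.capture('top'); cv2.imwrite('pics/top24.png',im[:,:,::-1])
E
```

```text
t 21.0667 pos [ 0.4731 -0.0353  0.3496] rpy [179.69   0.39 134.  ] F [ 1.11 -0.11  0.64] Frest 0.73 -0.84 rf [-49.8  -0.3] tipz 167.6266683477553
```

View pics/s24c.png

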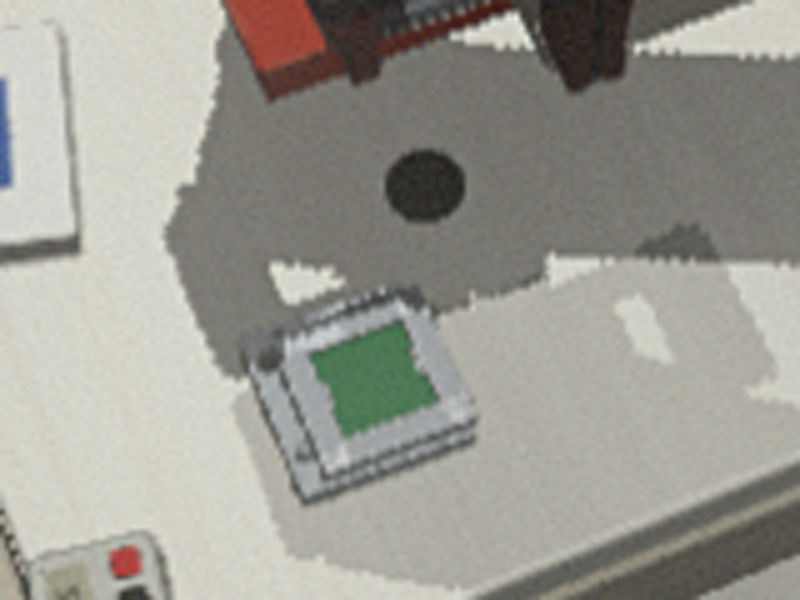

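View pics/scene24.png

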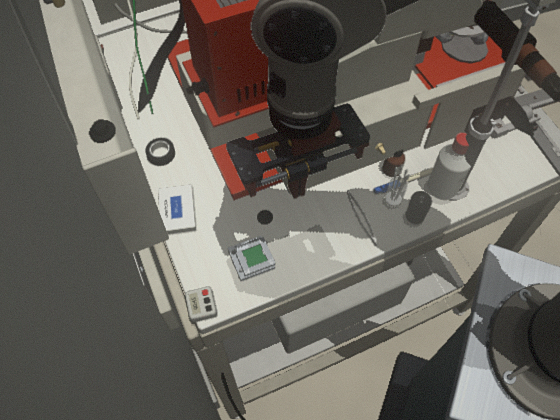

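```bash
python3 - <<'E'
from h import *
def S(x,y): return ((x+.5)/5-.5+180,(y+.5)/5-.5+180)
for p in((325,472),(476,413),(425,298),(283,343)): print(rf(ray('scene',S(*p),.018)))
for p in((304,498),(474,437)): print('rest',rf(ray('scene',S(*p),.010)))
print('cap',ray('scene',S(425,180),.014))
print(env.observe()['contact_force'])
env.sign_off()
E
```

```text
[53.1 27.8]
[-0.9 27.2]
[ -1.4 -19.3]
[ 49.1 -22. ]
rest [62.  30.4]
rest [ 1.8 31.6]
cap [ 0.53930608 -0.06071784  0.014     ]
[-0.69405671 -1.1009864  -0.40921653]
the job is handed in; nothing more can be done
```

The cassette now lies flat on the rest's deck with its green glass window up, and I handed the job in at about 21 s of the 64 s allowed.

**What I did:** With the gripper shut, I pushed the cassette about 47 mm and squared it up against the step. I pressed its near side at about 5 N and stroked upwards until it stood upright. I let go briefly and it stood by itself against the step. Pushing its window face then toppled it onto the deck. It first landed about 20 mm over the front of the step, so I pushed it in until it was about flush with the step face.

**Last checks:**
- **Cassette position:** In the last image it sits inside the deck's left and right edges, and its far edge lies up against the pins. My readings for its front edge disagree by 2–3 mm. By the finger position it is about flush with the step or just inside it. By corners I read off that picture it would overhang by 2–3 mm, but those height-corrected readings are only good to a few millimetres.
- **Fingertip slip:** At about 65° of tilt the fingertip slipped part of the way up the cassette's side and the force dropped to zero. I pressed down again to mend it; the vertical force was then 9–11 N, at times just over the 10 N advised.
- **Other objects:** The cap button measured in exactly the same place. Nothing else looks moved; for those objects I went only by the pictures.
- **Robot:** The gripper was clear, about 17 cm above the worktop and touching nothing. The largest wrist force I read was about 11 N.

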